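Reset the bench supply with its key

ROBOT

A 6-joint arm with a two-finger parallel gripper is mounted at the origin on the work surface. World frame = base frame: x ahead of the robot, y to its left, z up, the work surface at z = 0. Lengths are in mm, angles in rad, forces in N, time in s.
With the tool pointing down it reaches from about 350 to 875 mm from the base axis. Payload 4.2 kg.
Tool frame: the origin (TCP) lies between the finger pads; the fingertips stand 8 mm ahead of it and the grasp point (between the pads) lies 11 mm behind it; z points along the fingers, y is the line along which they close (so a half turn about z gives the same grasp; the last joint's range is limited). The gripper opens to 85 mm and grips with 20 to 120 N. Pads are 22 mm wide; open, the fingers measure 114 mm over their backs; the gripper's body (76 mm by 85 mm) begins 54 mm behind the grasp point. The pads swing forward as they close: fully open they stand 13 mm farther back than shut.
Start: joints at [0.259, 0.385, 0.008, 0, -1.194, -0.259], TCP at [624.979, 0.025, 204.912] pointing down, gripper open.
Joint ranges: [-3.14, 3.14], [-1.21, 2.06], [-1.07, 1.41], [-3.16, 2.05], [-2.99, -0.16], [-3.1, 3.1]. Speed limits (rad/s): [2.79, 2.79, 3.14, 3.14, 3.14, 3.14].

INTERFACE

Orientations are given as a rotation vector (axis times angle).
In Python, from bench import arm gives the robot as it stands.
- The arm moves only by the shell command python3 -m pendant 'ROWS' [OPENING]. ROWS is JSON, a list of rows, each an object of numbers: "tx", "ty", "tz": the shift along the tool's x, y, z each as a share of 0.1 m, from -1 to 1; "ax", "ay", "az": the turn, a rotation vector about the tool's x, y, z each as a share of 180 degrees, from -1 to 1. In form: [{"tx": .., "ty": .., "tz": .., "ax": .., "ay": .., "az": ..}, ...]. A call has 1 to 20 rows; each row is the pose to reach, as a shift and turn from the pose commanded when the call began, along the tool's axes at that moment, turning the shorter way round; what a row does not reach only later rows make up. A row lasts 1/12 s, in which the tool goes at most 41.7 mm and 7.16 degrees, less where a joint would pass 70% of its speed; a pose out of reach is approached as far as the arm can. A call with a number of a shift or a turn outside -1 to 1 is refused whole. A call with a gripper value outside its range is refused whole. OPENING is the closure in counts, from 0 (fully open) to 255 (shut), set as the call begins (- or left out, the last holds). The fingers move at their own pace and stop on an object; the grip force is fixed at half the most. Time passes only in rows, so rows that repeat a pose let the fingers close. It gives the time, the measured TCP pose, the force, the opening and the grip force at its end, in the units of the state.
- arm.sense(): the state, without advancing time (a new reading comes with each control period).
- arm.snapshot(name): name is "scene" or "side" or "wrist"; returns a dict with "frame" (384x512x3 uint8, blue, green, red), "z_map" (384x512 float32, mm along the optical axis (not along the pixel's ray), 0 where there is no reading), "K" (3x3 intrinsics, pixels), "cam_to_world" (4x4, takes a point from camera to world coordinates). Camera axes: x right, y up, looking along -z (the intrinsics and any distortion apply to the point x, -y, -z); pixel columns grow to the right and rows downward; lengths in mm; the calibration is good to about 2 mm. A picture is of the moment at which its call begins.
- arm.sign_off(): hands the job in; it is judged then, once.
The state is a dict: "time_s": time; "joint_pos": joint angles; "dq": joint speeds; "joint_efforts": joint torques, N m; "tcp_pos": TCP position; "orientation": TCP orientation; "force": force on the tool from outside, world axes, zero at the start; "wrist_torque": the same for the moment, N m; "grip_width": finger opening in mm; "grasp_force": force on a finger pad.
Only numpy, scipy, OpenCV 4.12 (cv2) and the standard library are available. Lean on these libraries where they do the work, as an engineer would, in place of code of your own. Each camera call takes 0.05 s, during which the arm holds its last target. There are 200 camera calls.

TASK

Take the flat-bowed key out of its wooden rest and push it fully home into the key switch on top of the white supply box. Turn it gently clockwise all the way to its stop, turn it all the way back home, draw it straight out, and stand it back in the rest it came from. Do not force the lock, and leave everything else on the bench alone.

Things in the scene. Friction and masses are not known exactly. Their poses are not given: they have to be found in the camera images.
- key_bow (a point): Centre of the bow (black flat grip) of the key to use: 34 mm wide along x, 10 mm thick along y, 30 mm tall along z (key axis, up). Below it a thin neck, then a round collar 30 mm across, 4 mm thick, its underside 29 mm below this point. The key (about 60 g) works either way round: a half turn about z is the same.
- key: The same key; origin at the centre of the collar's underside, axes as key_bow. Under the collar a round 5 mm shank carries a crossbar 18 mm long along x, 5 mm thick along y, from 8 to 18 mm below the origin, its lower edge rounded (2.5 mm radius).
- keyhole (a point): Centre of the slot, on the top face of the key switch: a 52 mm square turret rising 32 mm above the 60 mm high white supply box (160 x 200 mm). z up. Slot 19.5 mm along x, 6.5 mm along y, 1.5 mm bevel, in a 6 mm face plate. The key is fully home when its collar lies on the face. Turned away from home, its crossbar is caught under the plate.
- lock (a joint): Angle of the lock under the face plate, rad: 0 at home (in line with the slot), growing clockwise seen from above. Home is a hard stop. Steady friction 0.04 N m, no spring, stays where left. The key fits its 19 x 6 mm pocket with about 0.06 rad of play each way.
- supply: The fixed white supply box that carries the key switch, 160 x 200 x 60 mm; origin at the centre of its underside, z up.
- rest_mouth (a point): Centre of the top face of the fixed wooden rest (60 x 50 mm, 35 mm high) in which the key stands. z up. Its slot is 23 mm along x, 10 mm along y, 24 mm deep. The key stands upright with its crossbar in the slot and collar on the top face, the bow's centre 29 mm above this point.
- key2: The other key, not used: it has a round disc bow 34 mm across and 10 mm thick and a plain pin, and stands in an identical wooden rest. Origin at the centre of its collar's underside.
- adapter: White plug adapter, 62 x 58 x 34 mm, pins up; to be left alone. Origin at its underside.
- adapter2: White plug adapter, 85 x 60 x 40 mm, pins up; to be left alone. Origin at its underside.
- carton: Cardboard carton, 110 x 130 x 85 mm; to be left alone. Origin at its underside.
- driver: Black-handled screwdriver lying on the bench; to be left alone. Origin at its underside.
- endstop: The switch's end stop: steel pins hidden inside, under the slot (origin at the slot's centre), that the crossbar meets after 55 to 75 degrees of turn, different each time and not to be read off this pose: it must be felt as a rise of torque. More than about 0.4 N m against the stops, or 80 N of push or pull, forces the lock.
Not all that is in view belongs to the job. Leave any blue look-alike of the key alone.

How it is judged (in metres and radians):
On the way, in this order (a step that is already met when the one before it is completed fails the run):
1. the key is fully home in the switch, lock still at home (z of key_bow in the frame of keyhole below 0.032 m and horizontal distance between key_bow and keyhole below 0.005 m and value of joint lock below 0.2 rad), for 0.1 s.
2. the key is turned to its stop: it bears on the end stop with over 4 N (contact force between key and endstop above 4 N and value of joint lock above 0.8 rad), for 0.1 s.
3. the lock is turned back home (within 0.05 rad) with the key still in (value of joint lock below 0.05 rad and z of key_bow in the frame of keyhole below 0.038 m), for 0.1 s.
4. the key is drawn out (z of key_bow in the frame of keyhole above 0.05 m), for 0.1 s.
At the end, for the whole second after the job is handed in: The key stands upright (within 0.15 rad) and at rest in the rest it came from, its collar down on the rest's top face (within 4 mm) and centred within 8 mm, and the lock is at home (within 0.06 rad) (horizontal distance between key_bow and rest_mouth below 0.008 m and z of key_bow in the frame of rest_mouth below 0.033 m and angle between key_bow's own z axis and vertical below 0.15 rad and distance of rest_mouth from where it was at the start of the episode below 0.005 m and linear speed of key below 0.02 m/s and value of joint lock below 0.06 rad); the robot touches nothing.
It fails at once if the lock is forced: over 80 N between key and switch or over 60 N between key and end stop (contact force between key and supply above 80 N or contact force between key and endstop above 60 N).
It fails at once if the other key is disturbed (distance of key2 from where it was at the start of the episode above 0.015 m).
It fails at once if an adapter, the carton or the screwdriver is disturbed (distance of any of adapter, adapter2, carton, driver from where it was at the start of the episode above 0.02 m).
It also fails if it takes over 61 s, if anything falls off the work surface, if the arm or the gripper's body presses on something with over 40 N, if the wrist force passes 120 N, or if a joint passes its speed limit or range.

## Working session

There is one attempt and no reset: what is moved stays moved. The work goes in short steps, Python scripts to look and compute and a shell command to move; the robot and the scene stay as the last step left them, time stands still between calls to the robot, and variables do not carry over. Pictures are saved under pics/ and viewed, at most 10 in all, crops included, and the job is handed in when it is done.

```bash
mkdir -p pics; ls; cat > h.py <<'E'
import numpy as np, cv2
from bench import arm
def snap(n,f=None):
    s=arm.snapshot(n)
    if f: cv2.imwrite('pics/'+f,s['frame'])
    return s
def world(s,u,v,z=None):
    K=s['K'];M=s['cam_to_world']
    u=np.asarray(u,float);v=np.asarray(v,float)
    d=np.stack([(u-K[0,2])/K[0,0],-(v-K[1,2])/K[1,1],-np.ones_like(u)],-1)
    if z is None: # depth
        dep=s['z_map'][v.astype(int),u.astype(int)]
        return (d*dep[...,None])@M[:3,:3].T+M[:3,3]
    r=d@M[:3,:3].T; t=(z-M[2,3])/r[...,2]
    return r*t[...,None]+M[:3,3]
def cloud(s):
    v,u=np.mgrid[:384,:512]
    return world(s,u,v)
E
python3 - <<'E'
from h import *
a=snap('scene');b=snap('side');c=snap('wrist')
cv2.imwrite('pics/a.png',a['frame']);cv2.imwrite('pics/b.png',b['frame']);cv2.imwrite('pics/c.png',c['frame'])
for s in(a,b,c): print(s['K'],s['cam_to_world'].round(3),[k for k in s])
print(arm.sense())
E
```

```text
pics
[[448.80489163   0.         247.42124377]
 [  0.         448.80489163 196.77747163]
 [  0.           0.           1.        ]] [[-4.050000e-01 -7.500000e-01  5.240000e-01  1.123378e+03]
 [ 9.140000e-01 -3.390000e-01  2.210000e-01  2.508180e+02]
 [ 1.200000e-02  5.680000e-01  8.230000e-01  1.006809e+03]
 [ 0.000000e+00  0.000000e+00  0.000000e+00  1.000000e+00]] ['frame', 'z_map', 'K', 'cam_to_world']
[[347.67918609   0.         252.75426943]
 [  0.         347.67918609 199.42375681]
 [  0.           0.           1.        ]] [[ 9.97000e-01  3.10000e-02 -6.70000e-02  4.90699e+02]
 [-7.10000e-02  6.49000e-01 -7.57000e-01 -7.97548e+02]
 [ 2.00000e-02  7.60000e-01  6.50000e-01  7.68578e+02]
 [ 0.00000e+00  0.00000e+00  0.00000e+00  1.00000e+00]] ['frame', 'z_map', 'K', 'cam_to_world']
[[316.86201658   0.         257.3237518 ]
 [  0.         316.86201658 195.56359918]
 [  0.           0.           1.        ]] [[-1.00000e+00 -1.00000e-03  2.00000e-03  6.24541e+02]
 [ 1.00000e-03 -9.58000e-01 -2.88000e-01 -7.22400e+01]
 [ 2.00000e-03 -2.88000e-01  9.58000e-01  3.72422e+02]
 [ 0.00000e+00  0.00000e+00  0.00000e+00  1.00000e+00]] ['frame', 'z_map', 'K', 'cam_to_world']
{'time_s': 0.15, 'joint_pos': array([ 2.58600508e-01,  3.85413904e-01,  6.95183500e-03, -3.59926287e-04,
       -1.19396325e+00, -2.58602584e-01]), 'dq': array([ 0.00068885, -0.00281936,  0.00356528,  0.00259453,  0.0010177 ,
        0.0011182 ]), 'joint_efforts': array([-6.03353892e-04, -3.92678475e+01,  1.88581592e+01,  4.18858320e+00,
       -3.39302780e-03,  5.70479813e-06]), 'tcp_pos': array([6.24533176e+02, 1.96548455e-02, 2.04055936e+02]), 'orientation': array([ 2.22041470e+00, -2.22071402e+00, -1.74007852e-03]), 'force': array([ 0.24225349, -0.15965378,  0.00871987]), 'wrist_torque': array([-0.03133139,  0.02316542, -0.02490499]), 'grasp_force': 0.0, 'grip_width': 85.41693046889135}
```

View pics/a.png

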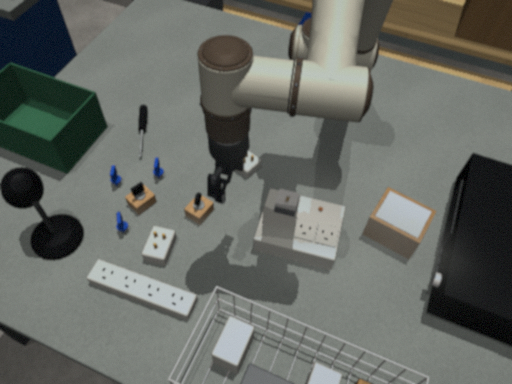

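View pics/c.png

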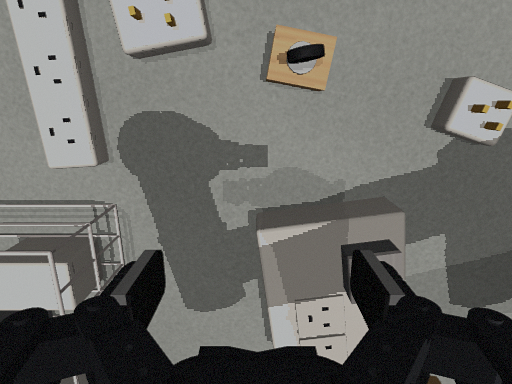

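```bash
python3 - <<'E'
from h import *
a=cv2.imread('pics/a.png');b=cv2.imread('pics/b.png')
z=lambda i,u,v,w,h,W=400,H=300:cv2.resize(i[v:v+h,u:u+w],(W,H),interpolation=cv2.INTER_CUBIC)
t=np.hstack([z(a,110,165,120,90),z(a,245,175,120,90)])
cv2.imwrite('pics/d.png',np.vstack([t,cv2.resize(b[100:340,:],(800,300))]))
E
```

```text
(no output)
```

View pics/d.png

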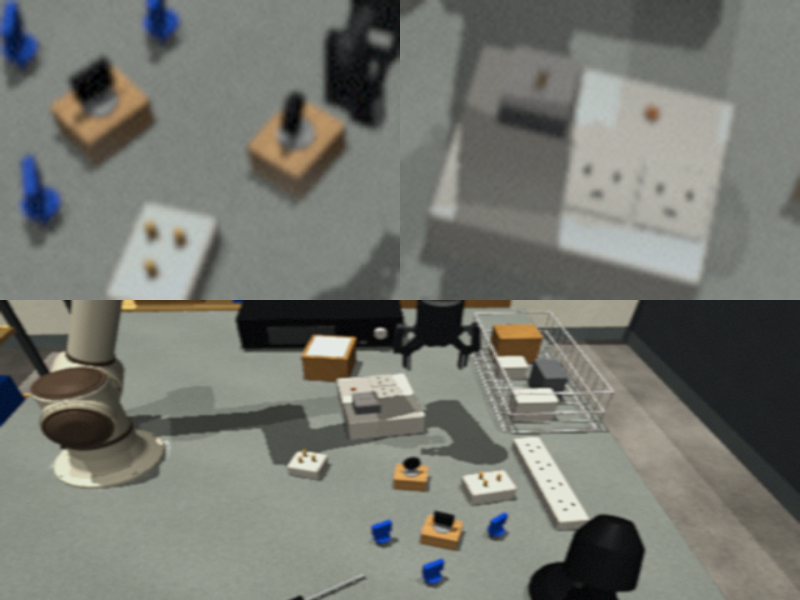

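The crop shows these candidates in the scene picture:
- Rectangular flat black bow at (138,190), side view (283,276). This is the target.
- Round disc bow at (199,200). This is key2.
- Blue look-alikes at (115,175), (158,167) and (121,222), to be left alone.

The slot is on the dark turret at about (287,199).

```bash
python3 - <<'E'
from h import *
for n,(u0,u1,v0,v1) in dict(scene=(120,162,178,214),side=(262,305,268,300)).items():
    s=snap(n);P=cloud(s);I=s['frame'].astype(int)
    m=np.zeros((384,512),bool);m[v0:v1,u0:u1]=1
    m&=(P[...,2]>5)
    wood=m&(I[...,2]-I[...,0]>40)&(abs(P[...,2]-35)<4)
    blk=m&(I.max(-1)<60)&(P[...,2]>44)
    for nm,k in(('wood',wood),('blk',blk)):
        Q=P[k];print(n,nm,len(Q),Q.mean(0).round(1),Q.min(0).round(1),Q.max(0).round(1),cv2.minAreaRect(Q[:,:2].astype(np.float32)))
    # all 
    
for n,(u0,u1,v0,v1) in dict(scene=(245,350,180,262),side=(210,275,158,208)).items():
    s=snap(n);P=cloud(s)
    Q=P[v0:v1,u0:u1].reshape(-1,3)
    for lo,hi in((52,68),(86,98)):
        q=Q[(Q[:,2]>lo)&(Q[:,2]<hi)]
        print(n,lo,len(q),q.mean(0).round(1),np.median(q[:,2]),cv2.minAreaRect(q[:,:2].astype(np.float32)))
E
```

```text
scene wood 216 [ 623.9 -266.    35.1] [ 584.4 -302.5   31. ] [ 652.7 -237.7   39. ] ((619.0152587890625, -269.46270751953125), (52.33234405517578, 59.184288024902344), 68.65371704101562)
scene blk 100 [ 620.7 -267.6   67.6] [ 606.5 -276.7   45.7] [ 633.9 -260.    82.5] ((620.2662353515625, -267.5653991699219), (9.216322898864746, 29.55057716369629), 69.42162322998047)
side wood 264 [ 617.1 -275.6   35. ] [ 583.  -302.3   31. ] [ 652.9 -237.1   38.6] ((618.4324340820312, -269.2564697265625), (50.7398681640625, 59.95421600341797), 69.90782928466797)
side blk 111 [ 618. -273.   69.] [ 604.5 -280.2   50.5] [ 631.4 -261.    81.7] ((618.611572265625, -271.37030029296875), (9.331538200378418, 29.755041122436523), 63.86869812011719)
scene 52 4057 [544.7 153.9  60.1] 59.95850236504748 ((534.5250854492188, 145.77749633789062), (162.8614044189453, 199.90481567382812), 7.603238105773926)
scene 86 373 [506.7  97.1  91.4] 91.34537170147587 ((505.3809814453125, 96.75171661376953), (54.94343566894531, 52.060218811035156), 6.649130821228027)
side 52 1488 [539.4 136.4  60.9] 60.66132546967327 ((534.2830200195312, 146.66854858398438), (159.6714630126953, 206.1529541015625), 8.114376068115234)
side 86 181 [506.2  95.3  91.9] 92.12096920260626 ((506.2105712890625, 97.28764343261719), (52.29623794555664, 56.50395584106445), 9.900158882141113)
```

```bash
python3 -m pendant '[{"tx":0.4},{"tx":0.8},{"tx":1},{"tx":1}]' 110 && python3 -m pendant '[{"tx":0.4},{"tx":0.8},{"tx":1},{"tx":1}]' && python3 -m pendant '[{"tx":0.4,"ty":0.06,"tz":0.1,"az":-0.039},{"tx":0.7,"ty":0.06,"tz":0.2,"az":-0.078},{"tx":0.7,"ty":0.06,"tz":0.3,"az":-0.117},{"tx":0.7,"ty":0.06,"tz":0.4,"az":-0.156},{"tx":0.7,"ty":0.06,"tz":0.5,"az":-0.195},{"tx":0.7,"ty":0.06,"tz":0.5,"az":-0.234},{"tx":0.7,"ty":0.06,"tz":0.5,"az":-0.273},{"tx":0.7,"ty":0.06,"tz":0.5,"az":-0.312},{"tx":0.7,"ty":0.06,"tz":0.5,"az":-0.351},{"tx":0.7,"ty":0.06,"tz":0.5,"az":-0.383},{"tx":0.7,"ty":0.06,"tz":0.5,"az":-0.383},{"tx":0.7,"ty":0.06,"tz":0.5,"az":-0.383}]'
python3 - <<'E'
from h import *
s=snap('wrist','e.png');P=cloud(s);I=s['frame'].astype(int)
st=arm.sense();print(st['tcp_pos'],st['orientation'],st['grip_width'],st['joint_pos'].round(3))
from scipy.spatial.transform import Rotation as R
print(R.from_rotvec(st['orientation']).as_matrix().round(3))
d=np.hypot(P[...,0]-619,P[...,1]+269)
wood=(d<50)&(I[...,2]-I[...,0]>40)&(abs(P[...,2]-35)<5)
blk=(d<30)&(P[...,2]>72)&(P[...,2]<86)&(I.max(-1)<70)
for k in(wood,blk):
    Q=P[k];print(len(Q),Q.mean(0).round(1),cv2.minAreaRect(Q[:,:2].astype(np.float32)))
E
```

```text
[6.24906393e+02 2.03970714e-02 2.04761169e+02] [ 2.22126357e+00 -2.22129216e+00 -3.03640433e-04] 85.40838592967404 [ 0.259  0.385  0.008 -0.    -1.194 -0.259]
[[-0. -1. -0.]
 [-1.  0. -0.]
 [ 0.  0. -1.]]
0 [nan nan nan] ((0.0, 0.0), (0.0, 0.0), 0.0)
0 [nan nan nan] ((0.0, 0.0), (0.0, 0.0), 0.0)validation failed for argument at $[0]...
<stdin>:10: RuntimeWarning: Mean of empty slice.
  ret = um.true_divide(
```

View pics/e.png

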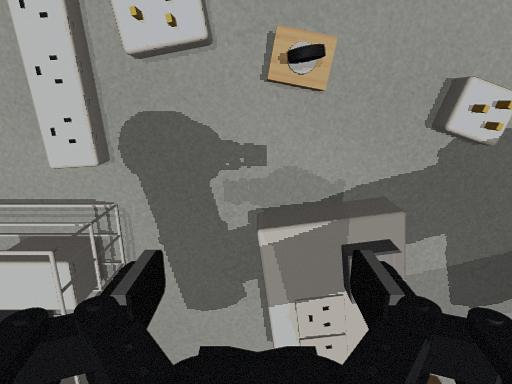

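Nothing moved and the view is unchanged. The pendant needs all six keys in every row.

```bash
python3 -m pendant '[{"tx":0.4,"ty":0,"tz":0,"ax":0,"ay":0,"az":0},{"tx":0.8,"ty":0,"tz":0,"ax":0,"ay":0,"az":0},{"tx":1,"ty":0,"tz":0,"ax":0,"ay":0,"az":0},{"tx":1,"ty":0,"tz":0,"ax":0,"ay":0,"az":0}]' 110 && python3 -m pendant '[{"tx":0.4,"ty":0,"tz":0,"ax":0,"ay":0,"az":0},{"tx":0.8,"ty":0,"tz":0,"ax":0,"ay":0,"az":0},{"tx":1,"ty":0,"tz":0,"ax":0,"ay":0,"az":0},{"tx":1,"ty":0,"tz":0,"ax":0,"ay":0,"az":0}]' && python3 -m pendant '[{"tx":0.4,"ty":0.06,"tz":0.1,"ax":0,"ay":0,"az":-0.038},{"tx":0.7,"ty":0.06,"tz":0.2,"ax":0,"ay":0,"az":-0.076},{"tx":0.7,"ty":0.06,"tz":0.3,"ax":0,"ay":0,"az":-0.114},{"tx":0.7,"ty":0.06,"tz":0.4,"ax":0,"ay":0,"az":-0.152},{"tx":0.7,"ty":0.06,"tz":0.5,"ax":0,"ay":0,"az":-0.19},{"tx":0.7,"ty":0.06,"tz":0.5,"ax":0,"ay":0,"az":-0.228},{"tx":0.7,"ty":0.06,"tz":0.5,"ax":0,"ay":0,"az":-0.266},{"tx":0.7,"ty":0.06,"tz":0.5,"ax":0,"ay":0,"az":-0.304},{"tx":0.7,"ty":0.06,"tz":0.5,"ax":0,"ay":0,"az":-0.342},{"tx":0.7,"ty":0.06,"tz":0.5,"ax":0,"ay":0,"az":-0.38},{"tx":0.7,"ty":0.06,"tz":0.5,"ax":0,"ay":0,"az":-0.383},{"tx":0.7,"ty":0.06,"tz":0.5,"ax":0,"ay":0,"az":-0.383}]'
cat > w.py <<'E'
from h import *
from scipy.spatial.transform import Rotation as R
def look(f=None):
    s=snap('wrist',f);P=cloud(s);I=s['frame'].astype(int)
    st=arm.sense();M=R.from_rotvec(st['orientation']).as_matrix()
    print('t',round(st['time_s'],2),st['tcp_pos'].round(2),'tooly yaw',np.degrees(np.arctan2(M[1,1],M[0,1])).round(2),'tilt',M[:2,2].round(4),'w',st['grip_width'].round(1),st['grasp_force'],'F',st['force'].round(1),'T',st['wrist_torque'].round(3),'q',st['joint_pos'].round(2))
    return s,P,I,st,M
E
python3 - <<'E'
from w import *
s,P,I,st,M=look('e.png')
d=np.hypot(P[...,0]-619,P[...,1]+269)
wood=(d<50)&(I[...,2]-I[...,0]>40)&(abs(P[...,2]-35)<5)
blk=(d<30)&(P[...,2]>74)&(P[...,2]<86)&(I.max(-1)<70)
for k in(wood,blk):
    Q=P[k];print(len(Q),Q.mean(0).round(1),cv2.minAreaRect(Q[:,:2].astype(np.float32)))
E
```

```text
time_s: 0.73
tcp_pos: [624.6, -103.6, 204.8]
orientation: [2.216, -2.226, 0.0]
force: [-0.3, 0.0, -0.3]
grip_width: 48.4
grasp_force: 0.0
time_s: 1.07
tcp_pos: [624.6, -203.3, 204.5]
orientation: [2.216, -2.226, -0.0]
force: [-0.8, 1.2, -0.0]
grip_width: 48.5
grasp_force: 0.0
time_s: 2.07
tcp_pos: [619.2, -269.0, 154.9]
orientation: [-3.088, 0.577, -0.0]
force: [-0.7, 0.0, 0.2]
grip_width: 48.3
grasp_force: 0.0Traceback (most recent call last):
  File "<stdin>", line 2, in <module>
  File "w.py", line 6, in look
    print('t',round(st['time_s'],2),st['tcp_pos'].round(2),'tooly yaw',np.degrees(np.arctan2(M[1,1],M[0,1])).round(2),'tilt',M[:2,2].round(4),'w',st['grip_width'].round(1),st['grasp_force'],'F',st['force'].round(1),'T',st['wrist_torque'].round(3),'q',st['joint_pos'].round(2))
                                                                                                                                                  ^^^^^^^^^^^^^^^^^^^^^^
AttributeError: 'float' object has no attribute 'round'
```

View pics/e.png

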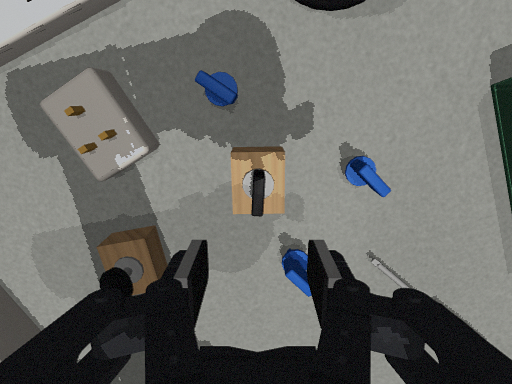

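The bow at (258,190) is lined up between the fingers. key2 is at (118,280) and a blue look-alike at (298,268). I'll measure both.

```bash
sed -i "s/st\['grip_width'\].round(1)/round(st['grip_width'],1)/" w.py
python3 - <<'E'
from w import *
s,P,I,st,M=look()
d=np.hypot(P[...,0]-619,P[...,1]+269)
wood=(d<50)&(I[...,2]-I[...,0]>30)&(abs(P[...,2]-35)<5)
blk=(d<30)&(P[...,2]>70)&(P[...,2]<86)&(I.max(-1)<70)
for k in(wood,blk):
    Q=P[k];print(len(Q),Q.mean(0).round(1),Q[:,2].max().round(1),cv2.minAreaRect(Q[:,:2].astype(np.float32)))
v,u=np.mgrid[:384,:512]
blue=(I[...,0]-I[...,2]>60)&(P[...,2]>5)&(P[...,2]<90)
n,l,stt,c=cv2.connectedComponentsWithStats(blue.astype(np.uint8))
T=lambda Q:(Q-st['tcp_pos'])@M
for i in range(1,n):
    if stt[i,4]>40: q=T(P[l==i]);print('blue tool frame',stt[i,4],q.min(0).round(),q.max(0).round(),c[i])
k2=(P[...,2]>40)&(P[...,2]<90)&(u>95)&(u<135)&(v>265)&(v<300)
q=T(P[k2]);print('key2',q.min(0).round(),q.max(0).round())
E
```

```text
t 2.17 [ 619.13 -269.35  154.9 ] tooly yaw -111.16 tilt [-0.      0.0001] w 48.6 0.0 F [-1.   0.   0.2] T [-0.019  0.037 -0.005] q [-0.17  0.5   0.07 -0.   -1.14  1.37]
2378 [ 620.7 -269.4   34.5] 38.5 ((617.5098876953125, -267.8747863769531), (49.97856140136719, 60.53413391113281), 69.68447875976562)
475 [ 619.1 -268.3   78.1] 80.0 ((618.1642456054688, -267.87054443359375), (9.407109260559082, 33.32265853881836), 65.71375274658203)
blue tool frame 974 [ 69. -49.  91.] [ 97. -19. 135.] [217.53696099  86.98870637]
blue tool frame 825 [-7. 85. 92.] [ 21. 113. 137.] [366.44727273 175.91515152]
blue tool frame 583 [-107.   24.   92.] [-78.  52. 137.] [297.87993139 270.65008576]
key2 [-103. -144.   75.] [ -75. -120.  115.]
```

```bash
python3 -m pendant '[{"tx":-0.01,"ty":-0.005,"tz":0.2,"ax":0,"ay":0,"az":0},{"tx":-0.01,"ty":-0.005,"tz":0.4,"ax":0,"ay":0,"az":0},{"tx":-0.01,"ty":-0.005,"tz":0.6,"ax":0,"ay":0,"az":0},{"tx":-0.01,"ty":-0.005,"tz":0.75,"ax":0,"ay":0,"az":0},{"tx":-0.01,"ty":-0.005,"tz":0.88,"ax":0,"ay":0,"az":0},{"tx":-0.01,"ty":-0.005,"tz":1,"ax":0,"ay":0,"az":0},{"tx":-0.01,"ty":-0.005,"tz":1,"ax":0,"ay":0,"az":0}]' && python3 -m pendant '[{"tx":0,"ty":0,"tz":0.01,"ax":0,"ay":0,"az":0},{"tx":0,"ty":0,"tz":0.01,"ax":0,"ay":0,"az":0},{"tx":0,"ty":0,"tz":0.01,"ax":0,"ay":0,"az":0},{"tx":0,"ty":0,"tz":0.01,"ax":0,"ay":0,"az":0},{"tx":0,"ty":0,"tz":0.01,"ax":0,"ay":0,"az":0},{"tx":0,"ty":0,"tz":0.01,"ax":0,"ay":0,"az":0},{"tx":0,"ty":0,"tz":0.01,"ax":0,"ay":0,"az":0},{"tx":0,"ty":0,"tz":0.01,"ax":0,"ay":0,"az":0}]' 255
python3 - <<'E'
from w import *
look('f.png')
E
```

```text
time_s: 2.75
tcp_pos: [616.4, -268.4, 51.8]
orientation: [-3.087, 0.576, 0.008]
force: [-0.3, 0.4, -0.3]
grip_width: 48.5
grasp_force: 0.0
time_s: 3.42
tcp_pos: [618.3, -269.2, 54.1]
orientation: [3.089, -0.574, 0.0]
force: [-0.1, -0.2, -0.1]
grip_width: 0.2
grasp_force: 0.0
t 3.47 [ 618.27 -269.18   54.01] tooly yaw -111.06 tilt [ 0.0002 -0.0001] w 0.0 0.0 F [-0.5 -0.8  0.1] T [-0.054  0.024  0.024] q [-0.17  0.59 -0.04  0.   -0.93  1.37]
```

Width is 0 with no force, so I need to look.

View pics/f.png

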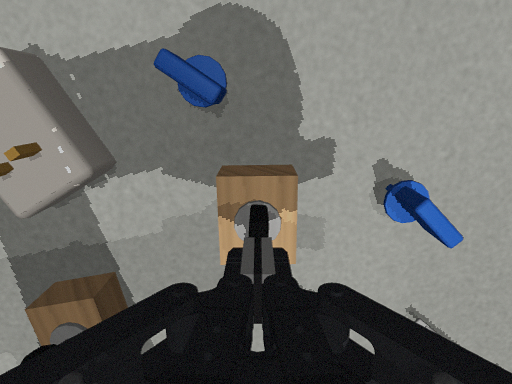

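The bow shows at (258,207–235) and the finger pads at (245–272,240–310). The picture doesn't settle whether the bow is between the pads, so I'll check the geometry in the tool frame.

```bash
python3 - <<'E'
from w import *
s,P,I,st,M=look()
T=lambda Q:(Q-st['tcp_pos'])@M
q=T(P)
for v in range(196,320,8): print(v,[tuple(q[v,u].round().astype(int)) for u in (240,248,253,258,263,268,276)])
wc=np.linalg.inv(s['cam_to_world'])
for p in((0,0,0),(0,0,-11),(0,0,8),(17,0,-26),(-17,0,-26)):
    c=wc[:3,:3]@(M@p+st['tcp_pos'])+wc[:3,3];print(p,(s['K']@[c[0],-c[1],-c[2]]/-c[2])[:2].round())
E
```

```text
t 3.52 [ 618.23 -269.18   53.97] tooly yaw -111.06 tilt [ 0.0001 -0.    ] w -0.3 0.0 F [-0.6 -0.5 -0. ] T [-0.017 -0.003  0.029] q [-0.17  0.59 -0.04  0.   -0.93  1.37]
196 [(np.int64(16), np.int64(-12), np.int64(21)), (np.int64(16), np.int64(-7), np.int64(20)), (np.int64(16), np.int64(-4), np.int64(20)), (np.int64(16), np.int64(0), np.int64(18)), (np.int64(16), np.int64(3), np.int64(19)), (np.int64(16), np.int64(6), np.int64(21)), (np.int64(16), np.int64(11), np.int64(19))]
204 [(np.int64(11), np.int64(-12), np.int64(20)), (np.int64(12), np.int64(-7), np.int64(16)), (np.int64(12), np.int64(-4), np.int64(16)), (np.int64(12), np.int64(0), np.int64(15)), (np.int64(12), np.int64(3), np.int64(16)), (np.int64(12), np.int64(6), np.int64(16)), (np.int64(11), np.int64(11), np.int64(19))]
212 [(np.int64(7), np.int64(-12), np.int64(15)), (np.int64(7), np.int64(-7), np.int64(15)), (np.int64(16), np.int64(-3), np.int64(-9)), (np.int64(15), np.int64(0), np.int64(-8)), (np.int64(73), np.int64(-1), np.int64(-169)), (np.int64(7), np.int64(6), np.int64(16)), (np.int64(7), np.int64(11), np.int64(15))]
[... 3509 characters left out ...]
, (np.int64(10), np.int64(-4), np.int64(-83)), (np.int64(0), np.int64(-2), np.int64(-70)), (np.int64(-4), np.int64(-1), np.int64(-64)), (np.int64(2), np.int64(1), np.int64(-72)), (np.int64(12), np.int64(2), np.int64(-86)), (np.int64(16), np.int64(5), np.int64(-92))]
316 [(np.int64(16), np.int64(-5), np.int64(-95)), (np.int64(1), np.int64(-4), np.int64(-75)), (np.int64(-2), np.int64(-2), np.int64(-71)), (np.int64(-8), np.int64(-1), np.int64(-63)), (np.int64(-1), np.int64(1), np.int64(-73)), (np.int64(9), np.int64(3), np.int64(-86)), (np.int64(16), np.int64(4), np.int64(-95))]
(0, 0, 0) [259. 232.]
(0, 0, -11) [259. 240.]
(0, 0, 8) [259. 227.]
(17, 0, -26) [259. 221.]
(-17, 0, -26) [259. 283.]
```

```bash
python3 - <<'E'
from w import *
s,P,I,st,M=look()
o=[]
for n in('side','scene'):
    s=snap(n);q=(cloud(s)-st['tcp_pos'])@M
    m=(abs(q[...,0])<60)&(abs(q[...,1])<80)&(q[...,2]<19)&(q[...,2]>-200)
    v,u=np.where(m);print(n,u.min(),u.max(),v.min(),v.max())
    for z in range(-110,20,6):
        k=m&(abs(q[...,2]-z)<3)
        if k.sum(): print(z,k.sum(),q[k][:,:2].min(0).round(),q[k][:,:2].max(0).round())
    v0,u0=int(v.mean()),int(u.mean())
    wc=np.linalg.inv(s['cam_to_world']);c=wc[:3,:3]@(st['tcp_pos']+[0,0,25])+wc[:3,3];a,b=(s['K']@[c[0],-c[1],-c[2]]/-c[2])[:2].astype(int)
    o.append(cv2.resize(s['frame'][b-40:b+40,a-40:a+40],(400,400),interpolation=cv2.INTER_CUBIC))
cv2.imwrite('pics/g.png',np.hstack(o))
E
```

```text
t 3.57 [ 618.21 -269.15   53.92] tooly yaw -111.06 tilt [-0. -0.] w 0.3 0.0 F [ 0.5 -0.2 -0.5] T [-0.027  0.007  0.051] q [-0.17  0.59 -0.04  0.   -0.93  1.37]
side 269 307 219 293
-110 13 [-16.  15.] [17. 60.]
-104 11 [-16.   8.] [18. 37.]
-98 15 [-15.   7.] [18. 47.]
-92 19 [-15.  13.] [16. 44.]
-86 5 [-10.  14.] [12. 15.]
-80 6 [4. 7.] [14. 29.]
-74 8 [3. 5.] [14. 27.]
-68 1 [13. 13.] [13. 13.]
-50 7 [-5. 12.] [ 7. 14.]
-44 14 [-9. -1.] [12. 14.]
-38 13 [-8. -4.] [12. 14.]
-32 5 [-8.  6.] [12. 10.]
-26 19 [-16.  -5.] [17.  6.]
-20 22 [-15.   1.] [17.  6.]
-14 22 [-15.   0.] [17.  6.]
-8 19 [-14.   3.] [17.  6.]
-2 19 [-11.   2.] [17.  7.]
4 9 [-14.   2.] [15.  5.]
10 9 [-9. -2.] [14.  8.]
16 187 [-29. -25.] [30. 26.]
scene 105 154 139 207
-110 23 [-10. -60.] [17. 20.]
-104 18 [ 11. -49.] [18. 18.]
-98 21 [  5. -48.] [17. 16.]
-92 18 [ -3. -38.] [15. 33.]
-86 14 [ -2. -36.] [13. 41.]
-80 24 [ -7. -35.] [13. 37.]
-74 20 [ -7. -23.] [14. 35.]
-68 5 [ 12. -23.] [12. 10.]
-62 3 [ 8. -8.] [12. -4.]
-56 4 [10. -5.] [12.  7.]
-50 9 [  3. -12.] [11.  8.]
-44 14 [ -6. -13.] [11.  8.]
-38 16 [ -5. -12.] [12.  8.]
-32 6 [-14.  -6.] [11.  6.]
-26 13 [-15.  -6.] [17.  7.]
-20 20 [-15.  -6.] [17.  9.]
-14 24 [-16.  -6.] [17.  6.]
-8 20 [-13.  -6.] [17.  2.]
-2 16 [-16.  -5.] [16.  2.]
4 10 [-12.  -4.] [15.  5.]
10 14 [-11. -13.] [12.  4.]
16 175 [-30. -25.] [31. 27.]
```

View pics/g.png

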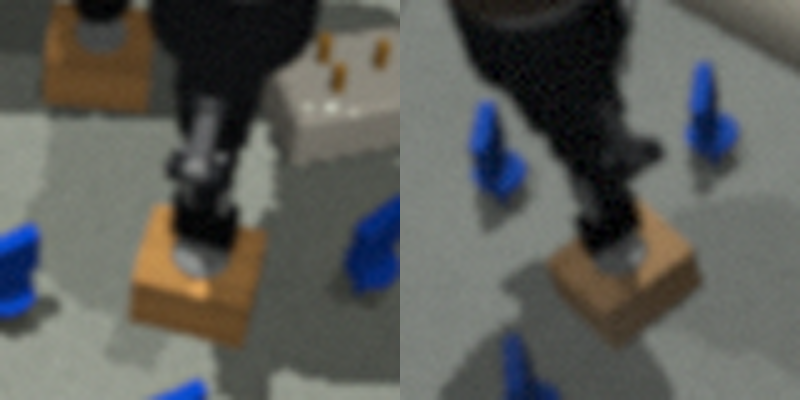

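The side and scene crops show the fingers shut just above the bow. The tips stand about 33 mm behind the reported TCP, where the spec has them 8 mm ahead. I trust the measurement, so I'll reopen and go 40 mm lower, with a depth check on the way.

```bash
python3 -m pendant '[{"tx":0,"ty":0,"tz":0,"ax":0,"ay":0,"az":0},{"tx":0,"ty":0,"tz":0,"ax":0,"ay":0,"az":0},{"tx":0,"ty":0,"tz":0,"ax":0,"ay":0,"az":0},{"tx":0,"ty":0,"tz":0,"ax":0,"ay":0,"az":0},{"tx":0,"ty":0,"tz":0,"ax":0,"ay":0,"az":0},{"tx":0,"ty":0,"tz":0,"ax":0,"ay":0,"az":0}]' 110 && python3 -m pendant '[{"tx":0,"ty":0,"tz":0.08,"ax":0,"ay":0,"az":0},{"tx":0,"ty":0,"tz":0.16,"ax":0,"ay":0,"az":0},{"tx":0,"ty":0,"tz":0.24,"ax":0,"ay":0,"az":0},{"tx":0,"ty":0,"tz":0.3,"ax":0,"ay":0,"az":0},{"tx":0,"ty":0,"tz":0.36,"ax":0,"ay":0,"az":0},{"tx":0,"ty":0,"tz":0.4,"ax":0,"ay":0,"az":0},{"tx":0,"ty":0,"tz":0.4,"ax":0,"ay":0,"az":0},{"tx":0,"ty":0,"tz":0.4,"ax":0,"ay":0,"az":0}]' 
python3 - <<'E'
from w import *
s,P,I,st,M=look()
for n in('wrist','side','scene'):
    s=snap(n);q=(cloud(s)-st['tcp_pos'])@M
    f=(abs(q[...,0])<20)&(abs(q[...,1])<50)&(abs(q[...,1])>18)&(s['frame'].max(-1)<110)
    for sg in(-1,1):
        k=f&(q[...,1]*sg>0)&(q[...,2]<-15)&(q[...,2]>-75);Q=q[k]
        if len(Q): print(n,sg,len(Q),'z tip',np.sort(Q[:,2])[-8:].round(1),'absy',abs(Q[:,1]).min().round(1),abs(Q[:,1]).max().round(1),'x',Q[:,0].min().round(1),Q[:,0].max().round(1))
    b=(abs(q[...,0])<22)&(abs(q[...,1])<12)&(q[...,2]>6)&(q[...,2]<30)
    k=(abs(q[...,0])<25)&(abs(q[...,1])<12)&(q[...,2]>-25)&(q[...,2]<22)&(P.shape[0]>0)&(s['frame'].max(-1)<60);Q=q[k];print(' bow?',len(Q),Q.min(0).round(1),Q.max(0).round(1))
E
```

```text
time_s: 4.17
tcp_pos: [618.2, -269.1, 53.9]
orientation: [-3.089, 0.574, 0.0]
force: [0.0, -0.4, -0.4]
grip_width: 48.5
grasp_force: 0.0
time_s: 4.83
tcp_pos: [618.2, -269.2, 13.6]
orientation: [3.089, -0.574, -0.001]
force: [-0.6, -0.0, 0.1]
grip_width: 48.7
grasp_force: 0.0
t 4.88 [ 618.47 -269.24   14.06] tooly yaw -111.05 tilt [ 0.0003 -0.0002] w 48.6 0.0 F [ 0.6 -0.2  0.6] T [-0.019 -0.028 -0.048] q [-0.17  0.64 -0.08  0.   -0.86  1.37]
wrist -1 2558 z tip [-19.7 -19.6 -19.6 -19.5 -19.5 -19.5 -19.4 -19.3] absy 18.2 49.9 x -11.9 15.2
wrist 1 2547 z tip [-19.7 -19.6 -19.6 -19.6 -19.5 -19.5 -19.4 -19.3] absy 21.9 49.9 x -12.0 13.8
 bow? 4 [ -5.9 -12.  -24.8] [  9.3  -5.9 -22.2]
side -1 10 z tip [-44.9 -44.5 -43.6 -21.8 -21.6 -21.4 -20.7 -20.4] absy 19.1 26.5 x -0.4 19.7
side 1 61 z tip [-15.9 -15.9 -15.5 -15.4 -15.3 -15.2 -15.1 -15. ] absy 19.2 38.7 x -17.8 19.8
 bow? 1 [ 10.    2.8 -24.5] [ 10.    2.8 -24.5]
scene -1 72 z tip [-16.6 -16.6 -16.3 -16.2 -16.1 -15.9 -15.3 -15. ] absy 18.0 37.0 x -19.3 19.9
scene 1 54 z tip [-21.3 -21.1 -20.8 -20.1 -19.5 -19.  -19.  -17.4] absy 18.6 37.2 x -10.0 18.4
 bow? 2 [  3.   -2.  -24.8] [  4.9   4.  -24.6]
```

```bash
python3 -m pendant '[{"tx":0,"ty":0,"tz":0,"ax":0,"ay":0,"az":0},{"tx":0,"ty":0,"tz":0,"ax":0,"ay":0,"az":0},{"tx":0,"ty":0,"tz":0,"ax":0,"ay":0,"az":0},{"tx":0,"ty":0,"tz":0,"ax":0,"ay":0,"az":0},{"tx":0,"ty":0,"tz":0,"ax":0,"ay":0,"az":0},{"tx":0,"ty":0,"tz":0,"ax":0,"ay":0,"az":0},{"tx":0,"ty":0,"tz":0,"ax":0,"ay":0,"az":0},{"tx":0,"ty":0,"tz":0,"ax":0,"ay":0,"az":0}]' 255
python3 - <<'E'
from w import *
s,P,I,st,M=look('h.png')
q=(P-st['tcp_pos'])@M
b=(s['frame'].max(-1)<70)&(abs(q[...,1])<3.5)&(abs(q[...,0])<25)&(q[...,2]<-50)&(q[...,2]>-75)
Q=q[b];print(len(Q),Q.min(0),Q.max(0))
E
```

```text
time_s: 5.7
tcp_pos: [618.5, -269.2, 14.3]
orientation: [3.089, -0.574, 0.001]
force: [-0.2, 0.4, 2.2]
grip_width: 9.3
grasp_force: 58.5
t 5.75 [ 618.45 -269.2    14.21] tooly yaw -111.05 tilt [ 0.0005 -0.0002] w 9.2 58.515910506248474 F [ 0.5 -0.3  2.4] T [0.023 0.04  0.003] q [-0.17  0.64 -0.08  0.   -0.86  1.37]
1644 [-17.65686729  -3.49836692 -66.16975593] [ 16.54702149   3.45876898 -50.03929284]
```

View pics/h.png

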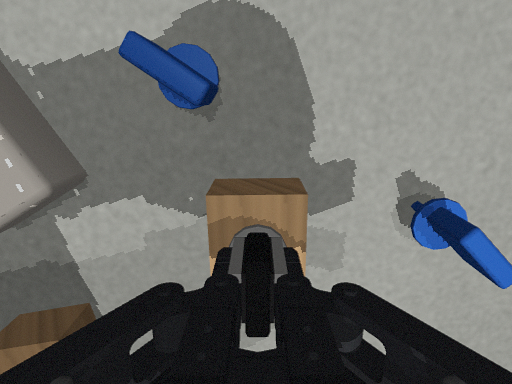

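The key is gripped: bow at (258,235–335), 9.3 mm wide, 58 N. Next I lift it and carry it to a look pose near the switch.

```bash
python3 -m pendant '[{"tx":0,"ty":0,"tz":-0.1,"ax":0,"ay":0,"az":0},{"tx":0,"ty":0,"tz":-0.2,"ax":0,"ay":0,"az":0},{"tx":0,"ty":0,"tz":-0.3,"ax":0,"ay":0,"az":0},{"tx":0,"ty":0,"tz":-0.5,"ax":0,"ay":0,"az":0},{"tx":0,"ty":0,"tz":-0.75,"ax":0,"ay":0,"az":0},{"tx":0,"ty":0,"tz":-1,"ax":0,"ay":0,"az":0},{"tx":0,"ty":0,"tz":-1,"ax":0,"ay":0,"az":0}]' && python3 -m pendant '[{"tx":-0.15,"ty":-0.25,"tz":-0.2,"ax":0,"ay":0,"az":0},{"tx":-0.3,"ty":-0.5,"tz":-0.3,"ax":0,"ay":0,"az":0},{"tx":-0.46,"ty":-0.75,"tz":-0.3,"ax":0,"ay":0,"az":0},{"tx":-0.62,"ty":-1,"tz":-0.3,"ax":0,"ay":0,"az":0}]' && python3 -m pendant '[{"tx":-0.15,"ty":-0.25,"tz":0,"ax":0,"ay":0,"az":0},{"tx":-0.3,"ty":-0.5,"tz":0,"ax":0,"ay":0,"az":0},{"tx":-0.46,"ty":-0.75,"tz":0,"ax":0,"ay":0,"az":0},{"tx":-0.62,"ty":-1,"tz":0,"ax":0,"ay":0,"az":0}]' && python3 -m pendant '[{"tx":-0.15,"ty":-0.25,"tz":0,"ax":0,"ay":0,"az":0},{"tx":-0.3,"ty":-0.5,"tz":0,"ax":0,"ay":0,"az":0},{"tx":-0.46,"ty":-0.75,"tz":0,"ax":0,"ay":0,"az":0},{"tx":-0.62,"ty":-1,"tz":0,"ax":0,"ay":0,"az":0},{"tx":-0.62,"ty":-1,"tz":0,"ax":0,"ay":0,"az":0},{"tx":-0.62,"ty":-1,"tz":0,"ax":0,"ay":0,"az":0}]' | tail -6
python3 - <<'E'
from w import *
s,P,I,st,M=look('i.png')
k=(abs(P[...,2]-92)<4)&(np.hypot(P[...,0]-506,P[...,1]-97)<45)
v,u=np.where(k);print(u.min(),u.max(),v.min(),v.max())
Q=P[k];print(len(Q),Q.mean(0),cv2.minAreaRect(Q[:,:2].astype(np.float32)))
f=s['frame'][v.min()-10:v.max()+10,u.min()-10:u.max()+10];print(f.shape)
cv2.imwrite('pics/j.png',np.hstack([cv2.resize(s['frame'],(400,300)),cv2.resize(f,(300,300))]))
E
```

```text
time_s: 6.33
tcp_pos: [621.9, -270.6, 121.7]
orientation: [3.087, -0.572, 0.02]
force: [1.1, 0.1, -0.4]
grip_width: 9.3
grasp_force: 58.3
time_s: 6.67
tcp_pos: [596.5, -152.6, 145.7]
orientation: [-3.088, 0.575, -0.005]
force: [-0.3, -0.1, -1.7]
grip_width: 9.6
grasp_force: 58.4
time_s: 7.0
tcp_pos: [574.0, -36.6, 144.8]
orientation: [-3.088, 0.574, -0.002]
force: [0.3, -0.2, -1.0]
grip_width: 9.5
grasp_force: 58.4
time_s: 7.5
tcp_pos: [552.3, 79.1, 144.7]
orientation: [-3.089, 0.57, -0.001]
force: [-0.3, -0.7, -0.9]
grip_width: 9.4
grasp_force: 58.6
t 7.55 [552.39  78.15 144.53] tooly yaw -110.98 tilt [0.0007 0.0003] w 9.2 58.609744906425476 F [ 0.3 -0.4 -0.6] T [-0.028  0.035 -0.01 ] q [ 0.43  0.32 -0.25  0.   -1.    0.77]
211 272 223 261
93 [527.86711976 115.95418162  90.60530862] ((529.135986328125, 102.90654754638672), (7.896936416625977, 52.65984344482422), 11.661789894104004)
(58, 81, 3)
```

View pics/j.png

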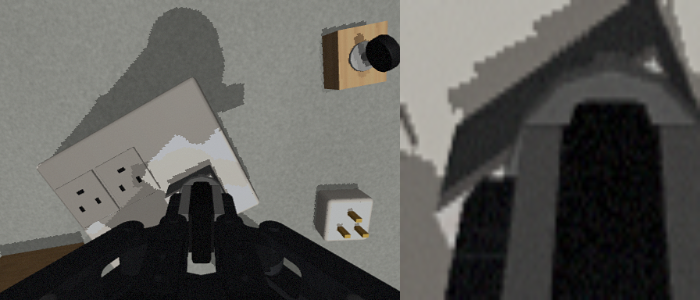

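The switch is hidden behind the key, because I stopped on the wrong side of it. I'll move 100 mm further along -x and turn the tool to the switch's yaw.

```bash
python3 -m pendant '[{"tx":-0.25,"ty":0,"tz":0,"ax":0,"ay":0,"az":-0.035},{"tx":-0.5,"ty":0,"tz":0,"ax":0,"ay":0,"az":-0.07},{"tx":-0.75,"ty":0,"tz":0,"ax":0,"ay":0,"az":-0.105},{"tx":-1,"ty":0,"tz":0,"ax":0,"ay":0,"az":-0.14},{"tx":-1,"ty":0,"tz":0,"ax":0,"ay":0,"az":-0.158},{"tx":-1,"ty":0,"tz":0,"ax":0,"ay":0,"az":-0.158},{"tx":-1,"ty":0,"tz":0,"ax":0,"ay":0,"az":-0.158}]'
python3 - <<'E'
from w import *
s,P,I,st,M=look('k.png')
k=(abs(P[...,2]-92)<4)&(np.hypot(P[...,0]-506,P[...,1]-97)<45)
v,u=np.where(k);print(u.min(),u.max(),v.min(),v.max())
Q=P[k];print(len(Q),Q.mean(0),cv2.minAreaRect(Q[:,:2].astype(np.float32)))
f=s['frame'][v.min()-6:v.max()+6,u.min()-6:u.max()+6]
cv2.imwrite('pics/l.png',np.hstack([cv2.resize(s['frame'],(400,300)),cv2.resize(f,(300,300))]))
# slot: in turret region, dark/brass pixels
n=0
q=(P-st['tcp_pos'])@M
for nm,sel in(('deep',(P[...,2]<88)),('bow',None)):
    if sel is not None:
        kk=np.zeros_like(k);kk[v.min()+8:v.max()-8,u.min()+8:u.max()-8]=1;kk&=sel
        vv,uu=np.where(kk);print(nm,len(vv),uu.mean() if len(uu) else 0,vv.mean() if len(vv) else 0)
    else:
        b=(s['frame'].max(-1)<70)&(abs(q[...,1])<3)&(abs(q[...,0])<25)&(q[...,2]<-55)&(q[...,2]>-75);B=q[b];print(B.min(0),B.max(0))
E
```

```text
time_s: 8.13
tcp_pos: [459.7, 113.0, 144.5]
orientation: [-3.135, -0.198, -0.002]
force: [0.3, -0.7, -0.5]
grip_width: 9.2
grasp_force: 58.5
t 8.18 [459.87 113.02 144.28] tooly yaw -82.79 tilt [0.0009 0.0004] w 9.0 58.52123737335205 F [-0.2  0.8 -0.9] T [-0.006 -0.009  0.015] q [ 0.59  0.18 -0.44  0.   -0.94  1.11]
249 325 106 181
5321 [505.89195378  99.45632064  91.41127576] ((505.00274658203125, 99.25113677978516), (52.03433609008789, 52.202293395996094), 7.880479335784912)
deep 266 285.8609022556391 143.87593984962405
[-17.57421423  -2.99838116 -66.31255716] [ 16.77301047   2.9933234  -55.00287939]
```

View pics/l.png

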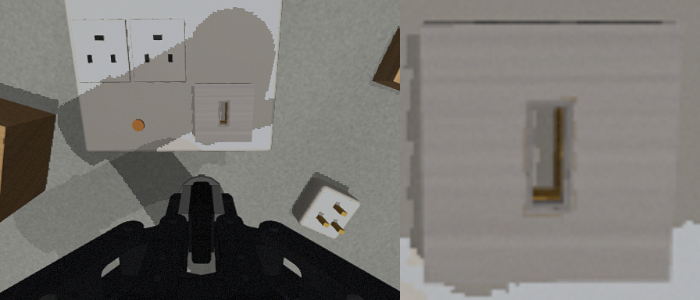

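The slot is at full-frame pixel (286,144) and runs along tool x, so the yaw agrees. Next I measure the wrist camera's bias using the held bow, then the offset to go.

```bash
cat > m.py <<'E'
from w import *
def bow(q,fr):
    # top face of the held bow, tool frame
    b=(fr.max(-1)<75)&(abs(q[...,1])<9)&(abs(q[...,0])<22)&(q[...,2]<-62)&(q[...,2]>-70);Q=q[b]
    return len(Q),Q.mean(0).round(2),np.percentile(Q,[2,98],axis=0).round(1).tolist(),cv2.minAreaRect(Q[:,:2].astype(np.float32)) if len(Q)>3 else None
E
python3 - <<'E'
from m import *
s,P,I,st,M=look()
q=(P-st['tcp_pos'])@M
print(bow(q,s['frame']))
k=(abs(P[...,2]-92)<4)&(np.hypot(P[...,0]-506,P[...,1]-97)<45)
r=cv2.minAreaRect(q[k][:,:2].astype(np.float32));print('turret tool',r)
# slot outline: gray gradient in rectified top-down map, 0.25mm, z=92 plane
st0=st['tcp_pos']
g=np.arange(-20,20.01,0.25);cx,cy=r[0]
X,Y=np.meshgrid(g+cx,g+cy,indexing='ij')
W=np.stack([X,Y,np.zeros_like(X)],-1)@M.T+st0;W[...,2]=92
wc=np.linalg.inv(s['cam_to_world']);C=W@wc[:3,:3].T+wc[:3,3]
u=(s['K'][0,0]*C[...,0]/-C[...,2]+s['K'][0,2]).astype(np.float32);v=(s['K'][1,1]*C[...,1]/C[...,2]+s['K'][1,2]).astype(np.float32)
im=cv2.remap(cv2.cvtColor(s['frame'],cv2.COLOR_BGR2GRAY),u,v,cv2.INTER_LINEAR).astype(float)
px=im[:,72:89].mean(1);py=im[60:100].mean(0)
print('x prof',[(round(a,1),int(b)) for a,b in zip(g[20:-20:2],px[20:-20:2])])
print('y prof',[(round(a,1),int(b)) for a,b in zip(g[50:-50:1],py[50:-50:1])])
E
```

```text
t 8.23 [459.9  113.06 144.08] tooly yaw -82.78 tilt [0.0005 0.0002] w 9.4 58.52114796638489 F [-0.2  0.1 -2. ] T [ 0.011 -0.023 -0.02 ] q [ 0.59  0.19 -0.44  0.   -0.94  1.11]
(2512, array([  1.32,  -0.7 , -64.25]), [[-15.6, -7.2, -68.5], [15.8, 6.8, -62.4]], ((-0.1385822296142578, 0.34923648834228516), (18.00116539001465, 34.036949157714844), 88.439697265625))
turret tool ((43.015472412109375, 19.389863967895508), (51.7267951965332, 52.26689529418945), 0.06958407163619995)
x prof [(np.float64(-15.0), 132), (np.float64(-14.5), 132), (np.float64(-14.0), 132), (np.float64(-13.5), 133), (np.float64(-13.0), 134), (np.float64(-12.5), 134), (np.float64(-12.0), 131), (np.float64(-11.5), 122), (np.float64(-11.0), 122), (np.float64(-10.5), 122), (np.float64(-10.0), 120), (np.float64(-9.5), 101), (np.float64(-9.0), 86), (np.float64(-8.5), 75), (np.float64(-8.0), 73), (np.float64(-7.5), 62), (np.float64(-7.0), 55), (np.float64(-6.5), 56), (np.float64(-6.0), 74), (np.float64(-5.5), 85), (np.float64(-5.0), 89), (np.float64(-4.5), 87), (np.float64(-4.0), 87), (np.float64(-3.5), 87), (np.float64(-3
[... 1655 characters left out ...]
64(0.2), 102), (np.float64(0.5), 89), (np.float64(0.8), 74), (np.float64(1.0), 60), (np.float64(1.2), 54), (np.float64(1.5), 48), (np.float64(1.8), 51), (np.float64(2.0), 62), (np.float64(2.2), 74), (np.float64(2.5), 84), (np.float64(2.8), 93), (np.float64(3.0), 101), (np.float64(3.2), 105), (np.float64(3.5), 107), (np.float64(3.8), 109), (np.float64(4.0), 112), (np.float64(4.2), 117), (np.float64(4.5), 123), (np.float64(4.8), 126), (np.float64(5.0), 130), (np.float64(5.2), 133), (np.float64(5.5), 136), (np.float64(5.8), 138), (np.float64(6.0), 138), (np.float64(6.2), 138), (np.float64(6.5), 138), (np.float64(6.8), 138), (np.float64(7.0), 138), (np.float64(7.2), 138), (np.float64(7.5), 138)]
```

```bash
python3 -m pendant '[{"tx":0.2,"ty":0.1,"tz":0,"ax":0,"ay":0,"az":0},{"tx":0.44,"ty":0.2,"tz":0,"ax":0,"ay":0,"az":0},{"tx":0.44,"ty":0.205,"tz":0,"ax":0,"ay":0,"az":0},{"tx":0.44,"ty":0.205,"tz":0.15,"ax":0,"ay":0,"az":0},{"tx":0.44,"ty":0.205,"tz":0.3,"ax":0,"ay":0,"az":0},{"tx":0.44,"ty":0.205,"tz":0.4,"ax":0,"ay":0,"az":0},{"tx":0.44,"ty":0.205,"tz":0.45,"ax":0,"ay":0,"az":0},{"tx":0.44,"ty":0.205,"tz":0.45,"ax":0,"ay":0,"az":0}]'
python3 - <<'E'
from m import *
s,P,I,st,M=look()
for n in('side','scene'):
    s=snap(n);P=cloud(s);q=(P-st['tcp_pos'])@M;fr=s['frame']
    wc=np.linalg.inv(s['cam_to_world'])
    tz=st['tcp_pos'][2]
    t=(abs(P[...,2]-92)<3)&(abs(q[...,0])<33)&(abs(q[...,1])<33)
    print(n,'turret',t.sum(),cv2.minAreaRect(q[t][:,:2].astype(np.float32)),'z',np.median(P[...,2][t]))
    k=(abs(q[...,0])<25)&(abs(q[...,1])<20)&(q[...,2]<-15)&(q[...,2]>-68)
    for a,b in((-68,-64),(-64,-58),(-58,-50),(-50,-44),(-44,-38),(-36,-29),(-27,-23),(-23,-19)):
        Q=q[k&(q[...,2]>a)&(q[...,2]<=b)]
        if len(Q)>2: print((a,b),len(Q),Q[:,:2].min(0).round(1),Q[:,:2].max(0).round(1))
E
```

```text
time_s: 8.9
tcp_pos: [504.7, 98.3, 97.6]
orientation: [3.134, 0.201, -0.004]
force: [-0.5, 1.0, -1.2]
grip_width: 9.8
grasp_force: 58.6
t 8.95 [505.38  98.66  98.57] tooly yaw -82.64 tilt [-0.0009 -0.0007] w 9.4 58.595677614212036 F [-0.4  0.8 -0.7] T [-0.047 -0.041 -0.06 ] q [ 0.51  0.31 -0.41  0.   -0.86  1.19]
side turret 146 ((0.75994873046875, 1.0790519714355469), (51.953460693359375, 55.64278030395508), 0.34213653206825256) z 92.18770931468134
(-68, -64) 5 [-16.    0.1] [-11.   12.8]
(-64, -58) 5 [-16.2   5.7] [ 3.6 17.3]
(-58, -50) 23 [-16.4   0.9] [14.9 19.9]
(-50, -44) 15 [-16.7   4.2] [14.9 18.3]
(-44, -38) 15 [-16.3   2.5] [15.  19.5]
(-36, -29) 8 [-8.5 10.7] [10.7 17.8]
(-27, -23) 16 [-13.5  -9.2] [11.1 17. ]
(-23, -19) 6 [-13.9   4.4] [11.1 11.6]
scene turret 263 ((-0.12356185913085938, 1.9573192596435547), (51.94059753417969, 56.0543327331543), 89.6476058959961) z 91.60478949051947
(-68, -64) 40 [-15.6 -19.3] [16.8 17.8]
(-64, -58) 39 [-18.4  -9.5] [17.  12.5]
(-58, -50) 30 [  4.6 -16.4] [17.5 18.3]
(-50, -44) 25 [ -3.  -16.7] [17.5 17.6]
(-44, -38) 22 [  5.2 -15.3] [16.1 19.6]
(-36, -29) 10 [ 7.1 -9.4] [11.4 16.1]
(-27, -23) 19 [  0.7 -12.7] [13. 14.]
(-23, -19) 6 [  0.4 -10.3] [12.9  9.8]
```

```bash
python3 - <<'E'
from m import *
s,P,I,st,M=look()
q=(P-st['tcp_pos'])@M
fr=s['frame']
c=(abs(q[...,2]+24.5)<2.5)&(np.hypot(q[...,0],q[...,1])<19)&(fr.max(-1)>75)
Q=q[c];print('collar',len(Q),np.percentile(Q,[1,50,99],axis=0).round(1).tolist())
# outer arc: per y-bin max x
pts=[]
for y in np.arange(-14,14.1,0.7):
    m=abs(Q[:,1]-y)<0.35
    if m.sum()>1: pts.append((Q[m,0].max(),y))
pts=np.array(pts);print(pts.round(1).tolist())
from scipy.optimize import least_squares
r=least_squares(lambda p:np.hypot(pts[:,0]-p[0],pts[:,1]-p[1])-15,[0,0],loss='soft_l1');print('circle',r.x,abs(r.fun).mean())
t=(abs(P[...,2]-92)<3.5)&(abs(q[...,0])<33)&(abs(q[...,1])<33)&(fr.max(-1)>75)
T=q[t];print('turret',len(T),np.percentile(T,[0.5,50,99.5],axis=0).round(2).tolist(),T.min(0),T.max(0))
for x in (-12,-4,4,10,16,20): 
    m=abs(T[:,0]-x)<1
    if m.sum(): print(x,m.sum(),T[m,1].min().round(1),T[m,1].max().round(1))
E
```

```text
t 9.1 [506.03  99.22  99.73] tooly yaw -82.61 tilt [0.0016 0.0006] w 9.3 58.59554171562195 F [-0.2  0.4 -1.9] T [ 0.013 -0.015 -0.   ] q [ 0.51  0.31 -0.41  0.   -0.86  1.19]
collar 205 [[3.4, -14.5, -25.2], [11.2, -0.5, -24.1], [13.8, 12.9, -22.3]]
[[5.5, -14.0], [7.5, -13.3], [9.6, -11.2], [9.6, -10.5], [10.7, -9.1], [11.0, -8.4], [11.9, -7.7], [12.0, -7.0], [12.8, -6.3], [12.5, -5.6], [12.6, -4.9], [13.5, -4.2], [12.9, -3.5], [13.8, -2.8], [13.7, -2.1], [13.5, -1.4], [13.9, -0.7], [13.9, -0.0], [13.7, 0.7], [13.2, 1.4], [13.3, 2.1], [13.1, 2.8], [12.5, 3.5], [13.0, 4.2], [12.4, 4.9], [12.3, 5.6], [11.5, 6.3], [11.1, 7.0], [10.6, 7.7], [9.8, 8.4], [9.3, 9.1], [8.6, 11.2], [6.4, 11.9], [5.8, 12.6], [3.4, 13.3]]
circle [-1.46483847 -0.79842076] 0.2502152647002025
turret 4215 [[-15.63, -26.13, 6.8], [10.99, 0.68, 8.3], [25.15, 25.53, 10.03]] [-21.682366   -26.33450652   6.01755251] [25.51099668 25.86226438 11.21023999]
-12 70 -26.2 25.9
-4 126 -25.9 25.5
4 245 -26.2 25.4
10 267 -26.1 25.7
16 275 -26.3 25.5
20 292 -26.1 25.3
```

```bash
cat > rel.py <<'E'
from m import *
from scipy.optimize import least_squares
s,P,I,st,M=look()
q=(P-st['tcp_pos'])@M;fr=s['frame']
c=(abs(q[...,2]+24.5)<2.5)&(np.hypot(q[...,0],q[...,1])<19)&(fr.max(-1)>75);Q=q[c]
pts=np.array([(Q[m,0].max()+.25,y) for y in np.arange(-14,14.1,0.7) for m in [abs(Q[:,1]-y)<0.35] if m.sum()>1])
r=least_squares(lambda p:np.hypot(pts[:,0]-p[0],pts[:,1]-p[1])-15,[0,0],loss='soft_l1').x
T=q[(abs(P[...,2]-92)<3.5)&(abs(q[...,0])<33)&(abs(q[...,1])<33)&(fr.max(-1)>75)]
ed=[T[m,0].max() for y in range(-20,21,4) for m in [abs(T[:,1]-y)<1] if m.sum()]
ys=[(T[m,1].min()+T[m,1].max())/2 for x in range(-4,22,4) for m in [abs(T[:,0]-x)<1] if m.sum()]
tc=np.array([np.median(ed)+.15-26,np.median(ys)])
print('collar',r.round(2),'turret',tc.round(2),'go x,y',(tc-r+[-.1,-.2]).round(2),'edge slope',np.polyfit(range(len(ed)),ed,1)[0].round(3))
E
python3 -m pendant '[{"tx":0.006,"ty":0.004,"tz":0,"ax":0,"ay":0,"az":0},{"tx":0.006,"ty":0.004,"tz":0,"ax":0,"ay":0,"az":0},{"tx":0.006,"ty":0.004,"tz":0,"ax":0,"ay":0,"az":0},{"tx":0.006,"ty":0.004,"tz":0,"ax":0,"ay":0,"az":0},{"tx":0.006,"ty":0.004,"tz":0,"ax":0,"ay":0,"az":0},{"tx":0.006,"ty":0.004,"tz":0,"ax":0,"ay":0,"az":0}]' && python3 rel.py
```

```text
time_s: 9.6
tcp_pos: [506.0, 98.6, 99.0]
orientation: [3.135, 0.202, 0.0]
force: [0.3, -0.0, -0.9]
grip_width: 9.2
grasp_force: 58.6
t 9.65 [506.03  98.6   98.95] tooly yaw -82.62 tilt [0.0001 0.    ] w 9.3 58.59541654586792 F [-0.6  0.6 -0.4] T [-0.031  0.022  0.059] q [ 0.51  0.31 -0.41  0.   -0.86  1.19]
collar [-1.28 -0.98] turret [-0.76 -0.87] go x,y [ 0.42 -0.09] edge slope 0.062
```

```bash
python3 -m pendant '[{"tx":0.004,"ty":0,"tz":0.03,"ax":0,"ay":0,"az":0},{"tx":0.004,"ty":0,"tz":0.06,"ax":0,"ay":0,"az":0},{"tx":0.004,"ty":0,"tz":0.08,"ax":0,"ay":0,"az":0},{"tx":0.004,"ty":0,"tz":0.09,"ax":0,"ay":0,"az":0},{"tx":0.004,"ty":0,"tz":0.1,"ax":0,"ay":0,"az":0},{"tx":0.004,"ty":0,"tz":0.11,"ax":0,"ay":0,"az":0},{"tx":0.004,"ty":0,"tz":0.11,"ax":0,"ay":0,"az":0}]' && python3 -m pendant '[{"tx":0,"ty":0,"tz":0.01,"ax":0,"ay":0,"az":0},{"tx":0,"ty":0,"tz":0.02,"ax":0,"ay":0,"az":0},{"tx":0,"ty":0,"tz":0.02,"ax":0,"ay":0,"az":0}]'; python3 rel.py
```

```text
time_s: 10.23
tcp_pos: [506.3, 98.6, 87.7]
orientation: [3.135, 0.202, -0.001]
force: [-0.1, -0.5, -1.6]
grip_width: 9.4
grasp_force: 58.6
time_s: 10.48
tcp_pos: [506.3, 98.6, 85.8]
orientation: [3.135, 0.202, -0.0]
force: [-0.6, 0.4, -2.0]
grip_width: 9.1
grasp_force: 58.6
t 10.53 [506.38  98.62  85.82] tooly yaw -82.62 tilt [-0.0002 -0.0001] w 9.3 58.595595359802246 F [-0.  -0.  -0.7] T [-0.035 -0.006 -0.002] q [ 0.51  0.33 -0.42 -0.   -0.83  1.19]
collar [-1.33 -0.78] turret [-1.   -0.93] go x,y [ 0.23 -0.35] edge slope 0.06
```

No contact force with the bar 3 mm below the face, so it is in the slot. Continuing down.

```bash
python3 -m pendant '[{"tx":0.001,"ty":-0.002,"tz":0.01,"ax":0,"ay":0,"az":0},{"tx":0.001,"ty":-0.002,"tz":0.02,"ax":0,"ay":0,"az":0},{"tx":0.001,"ty":-0.002,"tz":0.03,"ax":0,"ay":0,"az":0},{"tx":0.001,"ty":-0.002,"tz":0.04,"ax":0,"ay":0,"az":0},{"tx":0.001,"ty":-0.002,"tz":0.05,"ax":0,"ay":0,"az":0},{"tx":0.001,"ty":-0.002,"tz":0.05,"ax":0,"ay":0,"az":0}]' && python3 -m pendant '[{"tx":0,"ty":0,"tz":0.01,"ax":0,"ay":0,"az":0},{"tx":0,"ty":0,"tz":0.02,"ax":0,"ay":0,"az":0},{"tx":0,"ty":0,"tz":0.03,"ax":0,"ay":0,"az":0},{"tx":0,"ty":0,"tz":0.04,"ax":0,"ay":0,"az":0},{"tx":0,"ty":0,"tz":0.05,"ax":0,"ay":0,"az":0},{"tx":0,"ty":0,"tz":0.06,"ax":0,"ay":0,"az":0},{"tx":0,"ty":0,"tz":0.06,"ax":0,"ay":0,"az":0}]'; python3 rel.py
```

```text
time_s: 11.03
tcp_pos: [506.4, 98.8, 80.7]
orientation: [3.135, 0.202, -0.001]
force: [0.0, -0.2, -0.8]
grip_width: 9.3
grasp_force: 58.6
time_s: 11.62
tcp_pos: [506.4, 98.8, 74.7]
orientation: [3.135, 0.202, -0.001]
force: [0.3, 0.1, -1.1]
grip_width: 8.9
grasp_force: 58.6
t 11.67 [506.45  98.81  74.77] tooly yaw -82.62 tilt [-0.0003 -0.0002] w 9.0 58.59339773654938 F [-0.4 -0.5 -1. ] T [0.023 0.071 0.011] q [ 0.51  0.34 -0.43  0.   -0.8   1.19]
collar [-1.37 -0.8 ] turret [-1.05 -0.76] go x,y [ 0.22 -0.16] edge slope -0.034
```

```bash
python3 -m pendant '[{"tx":0.001,"ty":0,"tz":0.01,"ax":0,"ay":0,"az":0},{"tx":0.001,"ty":0,"tz":0.02,"ax":0,"ay":0,"az":0},{"tx":0.001,"ty":0,"tz":0.03,"ax":0,"ay":0,"az":0},{"tx":0.001,"ty":0,"tz":0.03,"ax":0,"ay":0,"az":0}]'|sed -n 2,4p; python3 -m pendant '[{"tx":0,"ty":0,"tz":0.005,"ax":0,"ay":0,"az":0},{"tx":0,"ty":0,"tz":0.005,"ax":0,"ay":0,"az":0}]'|sed -n 2,4p;python3 -m pendant '[{"tx":0,"ty":0,"tz":0.003,"ax":0,"ay":0,"az":0},{"tx":0,"ty":0,"tz":0.003,"ax":0,"ay":0,"az":0}]'|sed -n 2,4p
```

```text
tcp_pos: [506.5, 98.8, 71.7]
orientation: [3.135, 0.202, -0.001]
force: [-1.2, 0.8, -2.0]
tcp_pos: [506.5, 98.8, 71.3]
orientation: [3.135, 0.202, -0.001]
force: [-1.6, -0.1, -1.4]
tcp_pos: [506.5, 98.8, 71.1]
orientation: [3.135, 0.202, -0.001]
force: [-1.3, -0.3, -0.1]
```

```bash
for i in 1; do python3 -m pendant '[{"tx":0,"ty":0,"tz":0.004,"ax":0,"ay":0,"az":0},{"tx":0,"ty":0,"tz":0.004,"ax":0,"ay":0,"az":0}]'|sed -n 2,4p;python3 -m pendant '[{"tx":0,"ty":0,"tz":0.004,"ax":0,"ay":0,"az":0},{"tx":0,"ty":0,"tz":0.004,"ax":0,"ay":0,"az":0}]'|sed -n 2,4p; done; python3 rel.py
```

```text
tcp_pos: [506.5, 98.8, 71.1]
orientation: [3.135, 0.202, -0.0]
force: [-3.1, 0.1, 3.8]
tcp_pos: [506.6, 98.8, 71.1]
orientation: [3.135, 0.203, 0.0]
force: [-4.3, -0.2, 6.4]
t 12.72 [506.52  98.78  71.15] tooly yaw -82.61 tilt [ 0.0001 -0.0002] w 9.4 59.88742768764496 F [-4.  -0.4  6.4] T [-0.054  1.205  0.023] q [ 0.51  0.35 -0.44  0.   -0.79  1.19]
collar [-1.26 -0.77] turret [-1.   -0.77] go x,y [ 0.17 -0.19] edge slope 0.019
```

The key is seated: z stays at 71.1, as predicted, and about 6 N is building. I'll relax slightly and start the clockwise turn (+az).

```bash
python3 -m pendant '[{"tx":-0.003,"ty":0,"tz":-0.004,"ax":0,"ay":0,"az":0},{"tx":-0.003,"ty":0,"tz":-0.004,"ax":0,"ay":0,"az":0.015},{"tx":-0.003,"ty":0,"tz":-0.004,"ax":0,"ay":0,"az":0.03},{"tx":-0.003,"ty":0,"tz":-0.004,"ax":0,"ay":0,"az":0.045},{"tx":-0.003,"ty":0,"tz":-0.004,"ax":0,"ay":0,"az":0.055},{"tx":-0.003,"ty":0,"tz":-0.004,"ax":0,"ay":0,"az":0.055}]' >/dev/null; python3 rel.py
python3 -m pendant '[{"tx":0,"ty":0,"tz":0,"ax":0,"ay":0,"az":0.015},{"tx":0,"ty":0,"tz":0,"ax":0,"ay":0,"az":0.03},{"tx":0,"ty":0,"tz":0,"ax":0,"ay":0,"az":0.045},{"tx":0,"ty":0,"tz":0,"ax":0,"ay":0,"az":0.055},{"tx":0,"ty":0,"tz":0,"ax":0,"ay":0,"az":0.055}]' >/dev/null; python3 rel.py
```

```text
t 13.27 [506.49  98.57  71.13] tooly yaw -92.47 tilt [ 0.0004 -0.0004] w 9.6 59.454293847084045 F [-2.8 -1.5  5.7] T [-0.55   0.653 -0.042] q [ 0.51  0.34 -0.44  0.   -0.79  1.02]
collar [-1.47 -0.73] turret [-0.35 -2.57] go x,y [ 1.02 -2.04] edge slope 0.714
t 13.73 [506.47  98.43  71.14] tooly yaw -102.37 tilt [ 0.0002 -0.0006] w 9.4 59.51619029045105 F [-2.6 -2.8  5.3] T [-0.734  0.646  0.02 ] q [ 0.51  0.34 -0.44  0.   -0.79  0.85]
collar [-1.65 -0.71] turret [-0.99 -2.63] go x,y [ 0.56 -2.11] edge slope 0.743
```

```bash
python3 -m pendant '[{"tx":-0.002,"ty":0.003,"tz":-0.001,"ax":0,"ay":0,"az":0.015},{"tx":-0.002,"ty":0.003,"tz":-0.001,"ax":0,"ay":0,"az":0.03},{"tx":-0.002,"ty":0.003,"tz":-0.001,"ax":0,"ay":0,"az":0.045},{"tx":-0.002,"ty":0.003,"tz":-0.001,"ax":0,"ay":0,"az":0.06},{"tx":-0.002,"ty":0.003,"tz":-0.001,"ax":0,"ay":0,"az":0.075},{"tx":-0.002,"ty":0.003,"tz":-0.001,"ax":0,"ay":0,"az":0.075}]' >/dev/null; python3 -c "from w import *;look()"
python3 -m pendant '[{"tx":0,"ty":0,"tz":0,"ax":0,"ay":0,"az":0.015},{"tx":0,"ty":0,"tz":0,"ax":0,"ay":0,"az":0.03},{"tx":0,"ty":0,"tz":0,"ax":0,"ay":0,"az":0.045},{"tx":0,"ty":0,"tz":0,"ax":0,"ay":0,"az":0.06},{"tx":0,"ty":0,"tz":0,"ax":0,"ay":0,"az":0.075},{"tx":0,"ty":0,"tz":0,"ax":0,"ay":0,"az":0.075}]' >/dev/null; python3 -c "from w import *;look()"
```

```text
t 14.28 [506.34  98.21  71.13] tooly yaw -115.82 tilt [ 0.0005 -0.0005] w 9.6 59.45152223110199 F [-0.5 -2.8  5.6] T [-0.982  0.32  -0.027] q [ 0.51  0.34 -0.44  0.   -0.79  0.61]
t 14.83 [506.22  98.05  71.15] tooly yaw -129.32 tilt [ 0.0002 -0.0008] w 8.8 59.52764868736267 F [-1.1 -3.4  6.3] T [-1.124  0.377 -0.021] q [ 0.51  0.34 -0.44  0.   -0.79  0.38]
```

```bash
cat > t.py <<'E'
from w import *
a=[]
for _ in range(4):
    arm.snapshot('wrist');st=arm.sense();a.append([st['wrist_torque'][2],*st['force'],np.degrees(st['orientation'][0])*0])
M=R.from_rotvec(st['orientation']).as_matrix()
a=np.array(a);print(round(st['time_s'],2),'yaw',np.degrees(np.arctan2(M[1,1],M[0,1])).round(2),'Tz',a[:,0].mean().round(3),a[:,0].std().round(3),'F',a[:,1:4].mean(0).round(1),st['tcp_pos'].round(2),'tau6',st['joint_efforts'][5].round(3))
E
for i in 1; do python3 t.py; python3 -m pendant '[{"tx":0,"ty":0.003,"tz":0,"ax":0,"ay":0,"az":0.01},{"tx":0,"ty":0.003,"tz":0,"ax":0,"ay":0,"az":0.02},{"tx":0,"ty":0.003,"tz":0,"ax":0,"ay":0,"az":0.02}]' >/dev/null;python3 t.py; python3 -m pendant '[{"tx":0,"ty":0,"tz":0,"ax":0,"ay":0,"az":0.01},{"tx":0,"ty":0,"tz":0,"ax":0,"ay":0,"az":0.02},{"tx":0,"ty":0,"tz":0,"ax":0,"ay":0,"az":0.02}]' >/dev/null; python3 t.py; done
```

```text
15.03 yaw -129.31 Tz 0.011 0.007 F [-1.7 -3.9  5.4] [506.22  98.04  71.14] tau6 -0.012
15.48 yaw -132.91 Tz 0.019 0.028 F [-1.1 -3.6  5. ] [506.18  97.98  71.15] tau6 -0.014
15.93 yaw -136.51 Tz 0.005 0.017 F [-1.1 -3.7  5.2] [506.09  97.94  71.13] tau6 -0.016
```

```bash
for i in 1; do python3 -m pendant '[{"tx":0,"ty":0,"tz":0,"ax":0,"ay":0,"az":0.005},{"tx":0,"ty":0,"tz":0,"ax":0,"ay":0,"az":0.01},{"tx":0,"ty":0,"tz":0,"ax":0,"ay":0,"az":0.01}]' >/dev/null;python3 t.py; python3 -m pendant '[{"tx":0,"ty":0.001,"tz":0,"ax":0,"ay":0,"az":0.005},{"tx":0,"ty":0.001,"tz":0,"ax":0,"ay":0,"az":0.01},{"tx":0,"ty":0.001,"tz":0,"ax":0,"ay":0,"az":0.01}]' >/dev/null; python3 t.py; done
```

```text
16.38 yaw -138.31 Tz 0.05 0.031 F [-0.7 -3.1  5.2] [506.1   97.93  71.15] tau6 -0.025
16.83 yaw -140.1 Tz 0.054 0.02 F [-1.4 -3.5  5.1] [506.03  97.89  71.14] tau6 -0.024
```

```bash
for i in 1; do python3 -m pendant '[{"tx":0,"ty":0,"tz":0,"ax":0,"ay":0,"az":0.005},{"tx":0,"ty":0,"tz":0,"ax":0,"ay":0,"az":0.01},{"tx":0,"ty":0,"tz":0,"ax":0,"ay":0,"az":0.01}]' >/dev/null;python3 t.py; done
```

```text
17.28 yaw -141.9 Tz 0.015 0.024 F [-0.5 -3.7  5.6] [506.03  97.88  71.16] tau6 -0.024
```

```bash
for i in 1; do python3 -m pendant '[{"tx":0,"ty":0,"tz":0,"ax":0,"ay":0,"az":0.005},{"tx":0,"ty":0,"tz":0,"ax":0,"ay":0,"az":0.01},{"tx":0,"ty":0,"tz":0,"ax":0,"ay":0,"az":0.01}]' >/dev/null;python3 t.py; done
```

```text
17.73 yaw -143.71 Tz 0.056 0.011 F [-1.6 -3.7  5.1] [505.99  97.85  71.14] tau6 -0.025
```

```bash
python3 -m pendant '[{"tx":0,"ty":0,"tz":0,"ax":0,"ay":0,"az":0.005},{"tx":0,"ty":0,"tz":0,"ax":0,"ay":0,"az":0.01},{"tx":0,"ty":0,"tz":0,"ax":0,"ay":0,"az":0.01}]' >/dev/null;python3 t.py
```

```text
18.18 yaw -145.51 Tz 0.066 0.022 F [-1.1 -3.   5.4] [505.98  97.82  71.16] tau6 -0.025
```

```bash
python3 -m pendant '[{"tx":0,"ty":0,"tz":0,"ax":0,"ay":0,"az":0.005},{"tx":0,"ty":0,"tz":0,"ax":0,"ay":0,"az":0.01},{"tx":0,"ty":0,"tz":0,"ax":0,"ay":0,"az":0.01}]' >/dev/null;python3 t.py
```

```text
18.63 yaw -147.31 Tz 0.034 0.026 F [-1.2 -3.6  5.4] [505.95  97.81  71.16] tau6 -0.026
```

```bash
python3 -m pendant '[{"tx":0,"ty":0,"tz":0,"ax":0,"ay":0,"az":0.005},{"tx":0,"ty":0,"tz":0,"ax":0,"ay":0,"az":0.01},{"tx":0,"ty":0,"tz":0,"ax":0,"ay":0,"az":0.01}]' >/dev/null;python3 t.py
```

```text
19.08 yaw -149.1 Tz 0.051 0.042 F [-1.4 -3.6  5.9] [505.88  97.8   71.13] tau6 -0.039
```

```bash
python3 -m pendant '[{"tx":0,"ty":0,"tz":0,"ax":0,"ay":0,"az":0.005},{"tx":0,"ty":0,"tz":0,"ax":0,"ay":0,"az":0.005}]' >/dev/null;python3 t.py
```

```text
19.45 yaw -150.0 Tz 0.061 0.014 F [-1.5 -3.5  5.8] [505.84  97.81  71.12] tau6 -0.07
```

```bash
python3 -m pendant '[{"tx":0,"ty":0,"tz":0,"ax":0,"ay":0,"az":0.005},{"tx":0,"ty":0,"tz":0,"ax":0,"ay":0,"az":0.005}]' >/dev/null;python3 t.py
```

```text
19.82 yaw -150.89 Tz 0.103 0.022 F [-1.8 -3.6  5.8] [505.83  97.81  71.15] tau6 -0.104
```

Torque rises steadily, so the key is on the end stop. I'll press a little more to be sure.

```bash
python3 -m pendant '[{"tx":0,"ty":0,"tz":0,"ax":0,"ay":0,"az":0.005},{"tx":0,"ty":0,"tz":0,"ax":0,"ay":0,"az":0.01},{"tx":0,"ty":0,"tz":0,"ax":0,"ay":0,"az":0.01}]' >/dev/null;python3 t.py
```

```text
20.27 yaw -152.66 Tz 0.193 0.041 F [-1.7 -3.6  5.7] [505.78  97.82  71.14] tau6 -0.195
```

The stop is clearly felt (0.19 N m, rising). Now I turn back counter-clockwise.

```bash
python3 -m pendant '[{"tx":0,"ty":0,"tz":0,"ax":0,"ay":0,"az":-0.02},{"tx":0,"ty":0,"tz":0,"ax":0,"ay":0,"az":-0.04},{"tx":0,"ty":0,"tz":0,"ax":0,"ay":0,"az":-0.06},{"tx":0,"ty":0,"tz":0,"ax":0,"ay":0,"az":-0.08},{"tx":0,"ty":0,"tz":0,"ax":0,"ay":0,"az":-0.1},{"tx":0,"ty":0,"tz":0,"ax":0,"ay":0,"az":-0.12},{"tx":0,"ty":0,"tz":0,"ax":0,"ay":0,"az":-0.14},{"tx":0,"ty":0,"tz":0,"ax":0,"ay":0,"az":-0.16},{"tx":0,"ty":0,"tz":0,"ax":0,"ay":0,"az":-0.18},{"tx":0,"ty":0,"tz":0,"ax":0,"ay":0,"az":-0.2},{"tx":0,"ty":0,"tz":0,"ax":0,"ay":0,"az":-0.2}]' >/dev/null;python3 t.py;  python3 -m pendant '[{"tx":0,"ty":-0.003,"tz":0,"ax":0,"ay":0,"az":-0.02},{"tx":0,"ty":-0.003,"tz":0,"ax":0,"ay":0,"az":-0.04},{"tx":0,"ty":-0.003,"tz":0,"ax":0,"ay":0,"az":-0.06},{"tx":0,"ty":-0.003,"tz":0,"ax":0,"ay":0,"az":-0.08},{"tx":0,"ty":-0.003,"tz":0,"ax":0,"ay":0,"az":-0.1},{"tx":0,"ty":-0.003,"tz":0,"ax":0,"ay":0,"az":-0.12},{"tx":0,"ty":-0.003,"tz":0,"ax":0,"ay":0,"az":-0.14},{"tx":0,"ty":-0.003,"tz":0,"ax":0,"ay":0,"az":-0.16},{"tx":0,"ty":-0.003,"tz":0,"ax":0,"ay":0,"az":-0.17},{"tx":0,"ty":-0.003,"tz":0,"ax":0,"ay":0,"az":-0.17}]' >/dev/null;python3 t.py
```

```text
21.38 yaw -116.84 Tz 0.02 0.02 F [-1.  -3.3  5.7] [506.23  98.19  71.14] tau6 -0.01
22.42 yaw -86.24 Tz 0.009 0.026 F [-1.1 -2.5  5.2] [506.37  98.65  71.15] tau6 0.003
```

```bash
python3 -m pendant '[{"tx":0,"ty":0,"tz":0,"ax":0,"ay":0,"az":-0.01},{"tx":0,"ty":0,"tz":0,"ax":0,"ay":0,"az":-0.02},{"tx":0,"ty":0,"tz":0,"ax":0,"ay":0,"az":-0.02}]' >/dev/null;python3 t.py;  python3 -m pendant '[{"tx":0,"ty":0,"tz":0,"ax":0,"ay":0,"az":-0.01},{"tx":0,"ty":0,"tz":0,"ax":0,"ay":0,"az":-0.02},{"tx":0,"ty":0,"tz":0,"ax":0,"ay":0,"az":-0.02}]' >/dev/null;python3 t.py
```

```text
22.87 yaw -82.64 Tz -0.03 0.048 F [-1.7 -2.2  5.2] [506.4   98.71  71.14] tau6 -0.001
23.32 yaw -79.04 Tz -0.023 0.02 F [-1.6 -2.3  5.1] [506.38  98.77  71.14] tau6 0.002
```

```bash
python3 -m pendant '[{"tx":0,"ty":0,"tz":0,"ax":0,"ay":0,"az":-0.005},{"tx":0,"ty":0,"tz":0,"ax":0,"ay":0,"az":-0.01},{"tx":0,"ty":0,"tz":0,"ax":0,"ay":0,"az":-0.01}]' >/dev/null;python3 t.py
```

```text
23.77 yaw -77.26 Tz -0.07 0.041 F [-1.1 -1.5  4.8] [506.38  98.76  71.14] tau6 0.053
```

```bash
python3 -m pendant '[{"tx":0,"ty":0,"tz":0,"ax":0,"ay":0,"az":-0.005},{"tx":0,"ty":0,"tz":0,"ax":0,"ay":0,"az":-0.01},{"tx":0,"ty":0,"tz":0,"ax":0,"ay":0,"az":-0.01}]' >/dev/null;python3 t.py
```

```text
24.22 yaw -75.49 Tz -0.207 0.007 F [-1.2 -1.5  4.9] [506.38  98.8   71.14] tau6 0.189
```

The home stop is felt too (0.19 N m). I'll centre the key in its play at the slot yaw, then draw it straight up.

```bash
python3 -m pendant '[{"tx":0,"ty":0,"tz":0,"ax":0,"ay":0,"az":-0.0},{"tx":0,"ty":0,"tz":0,"ax":0,"ay":0,"az":0.02},{"tx":0,"ty":0,"tz":0,"ax":0,"ay":0,"az":0.037},{"tx":0,"ty":0,"tz":0,"ax":0,"ay":0,"az":0.037}]' >/dev/null;python3 t.py
python3 -m pendant '[{"tx":0,"ty":0,"tz":-0.01,"ax":0,"ay":0,"az":0},{"tx":0,"ty":0,"tz":-0.02,"ax":0,"ay":0,"az":0},{"tx":0,"ty":0,"tz":-0.03,"ax":0,"ay":0,"az":0},{"tx":0,"ty":0,"tz":-0.03,"ax":0,"ay":0,"az":0}]' >/dev/null;python3 t.py
python3 -m pendant '[{"tx":0,"ty":0,"tz":-0.01,"ax":0,"ay":0,"az":0},{"tx":0,"ty":0,"tz":-0.02,"ax":0,"ay":0,"az":0},{"tx":0,"ty":0,"tz":-0.03,"ax":0,"ay":0,"az":0},{"tx":0,"ty":0,"tz":-0.03,"ax":0,"ay":0,"az":0}]' >/dev/null;python3 t.py
```

```text
24.75 yaw -82.02 Tz -0.032 0.023 F [-1.1 -0.7  5. ] [506.51  99.04  71.15] tau6 0.032
25.28 yaw -82.08 Tz 0.007 0.043 F [ 0.1 -0.1 -1.2] [505.87  98.56  73.65] tau6 0.001
25.82 yaw -82.08 Tz -0.003 0.04 F [-0.   0.2 -0.7] [505.9   98.5   76.81] tau6 0.0
```

```bash
python3 -m pendant '[{"tx":0.004,"ty":-0.002,"tz":0,"ax":0,"ay":0,"az":0.002},{"tx":0.004,"ty":-0.002,"tz":-0.02,"ax":0,"ay":0,"az":0.002},{"tx":0.004,"ty":-0.002,"tz":-0.04,"ax":0,"ay":0,"az":0.002},{"tx":0.004,"ty":-0.002,"tz":-0.06,"ax":0,"ay":0,"az":0.002},{"tx":0.004,"ty":-0.002,"tz":-0.06,"ax":0,"ay":0,"az":0.002}]' >/dev/null;python3 t.py
python3 -m pendant '[{"tx":0,"ty":0,"tz":-0.03,"ax":0,"ay":0,"az":0},{"tx":0,"ty":0,"tz":-0.06,"ax":0,"ay":0,"az":0},{"tx":0,"ty":0,"tz":-0.1,"ax":0,"ay":0,"az":0},{"tx":0,"ty":0,"tz":-0.14,"ax":0,"ay":0,"az":0},{"tx":0,"ty":0,"tz":-0.2,"ax":0,"ay":0,"az":0},{"tx":0,"ty":0,"tz":-0.2,"ax":0,"ay":0,"az":0}]' >/dev/null;python3 t.py; python3 rel.py
```

```text
26.43 yaw -82.44 Tz 0.017 0.029 F [ 0.1 -0.  -0.8] [506.25  98.78  82.82] tau6 0.0
27.13 yaw -82.45 Tz 0.018 0.035 F [-0.2  0.5 -1.1] [506.13  98.75 102.73] tau6 -0.0
t 27.18 [506.1   98.73 102.64] tooly yaw -82.44 tilt [-0.0004 -0.0001] w 9.1 58.638251423835754 F [-0.4 -1.1 -1.4] T [-0.017  0.003  0.007] q [ 0.51  0.3  -0.4  -0.   -0.87  1.2 ]
collar [-1.19 -0.7 ] turret [-0.62 -0.89] go x,y [ 0.46 -0.39] edge slope -0.015
```

The key is out with no resistance. Carrying it back to the rest.

```bash
python3 -m pendant '[{"tx":0,"ty":0,"tz":-0.2,"ax":0,"ay":0,"az":0},{"tx":0,"ty":0,"tz":-0.4,"ax":0,"ay":0,"az":0},{"tx":0.04,"ty":0.25,"tz":-0.4,"ax":0,"ay":0,"az":0},{"tx":0.08,"ty":0.5,"tz":-0.4,"ax":0,"ay":0,"az":0},{"tx":0.12,"ty":0.75,"tz":-0.4,"ax":0,"ay":0,"az":0},{"tx":0.157,"ty":0.95,"tz":-0.4,"ax":0,"ay":0,"az":0}]' >/dev/null; python3 -m pendant '[{"tx":0.04,"ty":0.25,"tz":0,"ax":0,"ay":0,"az":0},{"tx":0.08,"ty":0.5,"tz":0,"ax":0,"ay":0,"az":0},{"tx":0.12,"ty":0.75,"tz":0,"ax":0,"ay":0,"az":0},{"tx":0.157,"ty":0.95,"tz":0,"ax":0,"ay":0,"az":0}]' >/dev/null; python3 -m pendant '[{"tx":0.04,"ty":0.25,"tz":0,"ax":0,"ay":0,"az":0},{"tx":0.08,"ty":0.5,"tz":0,"ax":0,"ay":0,"az":0},{"tx":0.12,"ty":0.75,"tz":0,"ax":0,"ay":0,"az":0},{"tx":0.157,"ty":0.95,"tz":0,"ax":0,"ay":0,"az":0}]' >/dev/null;python3 -m pendant '[{"tx":0.04,"ty":0.25,"tz":0,"ax":0,"ay":0,"az":0.03},{"tx":0.08,"ty":0.5,"tz":0,"ax":0,"ay":0,"az":0.06},{"tx":0.12,"ty":0.75,"tz":0,"ax":0,"ay":0,"az":0.09},{"tx":0.157,"ty":0.95,"tz":0,"ax":0,"ay":0,"az":0.12},{"tx":0.157,"ty":0.95,"tz":0,"ax":0,"ay":0,"az":0.159},{"tx":0.157,"ty":0.95,"tz":0,"ax":0,"ay":0,"az":0.159},{"tx":0.157,"ty":0.95,"tz":0,"ax":0,"ay":0,"az":0.159},{"tx":0.157,"ty":0.95,"tz":0,"ax":0,"ay":0,"az":0.159}]'; python3 - <<'E'
from w import *
s,P,I,st,M=look()
print('go tool',(np.array([618.45,-269.2,14.2])-st['tcp_pos'])@M)
E
```

```text
time_s: 29.02
tcp_pos: [618.3, -269.1, 142.5]
orientation: [-3.089, 0.569, 0.001]
force: [-0.1, 0.1, 0.0]
grip_width: 9.0
grasp_force: 58.7
t 29.07 [ 618.42 -268.96  142.74] tooly yaw -110.9 tilt [-0.0004  0.0001] w 9.6 58.699817061424255 F [ 0.  -0.4 -0.6] T [-0.    -0.017 -0.015] q [-0.17  0.51  0.05 -0.   -1.11  1.38]
go tool [  0.16654972   0.21527728 128.53988052]
```

```bash
python3 -m pendant '[{"tx":0.001,"ty":0.002,"tz":0.2,"ax":0,"ay":0,"az":0.001},{"tx":0.001,"ty":0.002,"tz":0.4,"ax":0,"ay":0,"az":0.001},{"tx":0.001,"ty":0.002,"tz":0.6,"ax":0,"ay":0,"az":0.001},{"tx":0.001,"ty":0.002,"tz":0.8,"ax":0,"ay":0,"az":0.001},{"tx":0.001,"ty":0.002,"tz":0.9,"ax":0,"ay":0,"az":0.001},{"tx":0.001,"ty":0.002,"tz":0.95,"ax":0,"ay":0,"az":0.001},{"tx":0.001,"ty":0.002,"tz":0.95,"ax":0,"ay":0,"az":0.001},{"tx":0.001,"ty":0.002,"tz":0.95,"ax":0,"ay":0,"az":0.001},{"tx":0.001,"ty":0.002,"tz":0.95,"ax":0,"ay":0,"az":0.001}]'>/dev/null; python3 t.py; python3 -m pendant '[{"tx":0,"ty":0,"tz":0.04,"ax":0,"ay":0,"az":0},{"tx":0,"ty":0,"tz":0.08,"ax":0,"ay":0,"az":0},{"tx":0,"ty":0,"tz":0.11,"ax":0,"ay":0,"az":0},{"tx":0,"ty":0,"tz":0.14,"ax":0,"ay":0,"az":0},{"tx":0,"ty":0,"tz":0.17,"ax":0,"ay":0,"az":0},{"tx":0,"ty":0,"tz":0.17,"ax":0,"ay":0,"az":0}]'>/dev/null; python3 t.py
```

```text
30.02 yaw -111.24 Tz 0.004 0.043 F [-0.1 -0.6 -0.5] [ 619.05 -270.01   48.83] tau6 0.001
30.72 yaw -111.23 Tz -0.031 0.024 F [ 0.6 -0.2 -0.7] [ 618.72 -269.91   30.93] tau6 0.0
```

```bash
python3 -m pendant '[{"tx":-0.004,"ty":-0.005,"tz":0.03,"ax":0,"ay":0,"az":0},{"tx":-0.004,"ty":-0.005,"tz":0.06,"ax":0,"ay":0,"az":0},{"tx":-0.004,"ty":-0.005,"tz":0.09,"ax":0,"ay":0,"az":0},{"tx":-0.004,"ty":-0.005,"tz":0.12,"ax":0,"ay":0,"az":0},{"tx":-0.004,"ty":-0.005,"tz":0.14,"ax":0,"ay":0,"az":0},{"tx":-0.004,"ty":-0.005,"tz":0.155,"ax":0,"ay":0,"az":0},{"tx":-0.004,"ty":-0.005,"tz":0.16,"ax":0,"ay":0,"az":0},{"tx":-0.004,"ty":-0.005,"tz":0.16,"ax":0,"ay":0,"az":0}]'>/dev/null; python3 t.py; python3 -m pendant '[{"tx":0,"ty":0,"tz":0.006,"ax":0,"ay":0,"az":0},{"tx":0,"ty":0,"tz":0.006,"ax":0,"ay":0,"az":0}]'>/dev/null; python3 t.py
```

```text
31.58 yaw -111.24 Tz -0.001 0.02 F [ 0.   0.5 -0.5] [ 618.52 -269.27   15.01] tau6 -0.0
31.95 yaw -111.24 Tz 0.0 0.034 F [-0.1 -0.3 -1. ] [ 618.36 -269.26   14.25] tau6 0.0
```

```bash
python3 -m pendant '[{"tx":0,"ty":0,"tz":0.004,"ax":0,"ay":0,"az":0},{"tx":0,"ty":0,"tz":0.004,"ax":0,"ay":0,"az":0}]'>/dev/null; python3 t.py; python3 -m pendant '[{"tx":0,"ty":0,"tz":0,"ax":0,"ay":0,"az":0},{"tx":0,"ty":0,"tz":0,"ax":0,"ay":0,"az":0},{"tx":0,"ty":0,"tz":0,"ax":0,"ay":0,"az":0},{"tx":0,"ty":0,"tz":0,"ax":0,"ay":0,"az":0},{"tx":0,"ty":0,"tz":0,"ax":0,"ay":0,"az":0},{"tx":0,"ty":0,"tz":0,"ax":0,"ay":0,"az":0},{"tx":0,"ty":0,"tz":0,"ax":0,"ay":0,"az":0},{"tx":0,"ty":0,"tz":0,"ax":0,"ay":0,"az":0}]' 110
```

```text
32.32 yaw -111.23 Tz 0.007 0.026 F [-1.   0.6  2.5] [ 618.42 -269.26   14.2 ] tau6 0.002
time_s: 32.98
tcp_pos: [618.4, -269.2, 13.8]
orientation: [-3.088, 0.579, 0.0]
force: [0.0, 0.7, -0.2]
grip_width: 48.4
grasp_force: 0.0
```

```bash
python3 -m pendant '[{"tx":0,"ty":0,"tz":-0.1,"ax":0,"ay":0,"az":0},{"tx":0,"ty":0,"tz":-0.25,"ax":0,"ay":0,"az":0},{"tx":0,"ty":0,"tz":-0.5,"ax":0,"ay":0,"az":0},{"tx":0,"ty":0,"tz":-0.75,"ax":0,"ay":0,"az":0},{"tx":0,"ty":0,"tz":-1,"ax":0,"ay":0,"az":0},{"tx":0,"ty":0,"tz":-1,"ax":0,"ay":0,"az":0}]' >/dev/null; python3 -m pendant '[{"tx":0,"ty":0,"tz":-0.3,"ax":0,"ay":0,"az":0},{"tx":0,"ty":0,"tz":-0.4,"ax":0,"ay":0,"az":0},{"tx":0,"ty":0,"tz":-0.4,"ax":0,"ay":0,"az":0},{"tx":0,"ty":0,"tz":-0.4,"ax":0,"ay":0,"az":0},{"tx":0,"ty":0,"tz":-0.4,"ax":0,"ay":0,"az":0},{"tx":0,"ty":0,"tz":-0.4,"ax":0,"ay":0,"az":0}]' | head -2
python3 - <<'E'
from w import *
s,P,I,st,M=look('end.png')
for n in('wrist','side','scene'):
    s=snap(n);P=cloud(s);I=s['frame'].astype(int)
    d=np.hypot(P[...,0]-619,P[...,1]+269)
    wood=(d<50)&(I[...,2]-I[...,0]>30)&(abs(P[...,2]-35)<5)
    blk=(d<30)&(P[...,2]>52)&(P[...,2]<88)&(I.max(-1)<75)
    for k in(wood,blk):
        Q=P[k];print(n,len(Q),np.percentile(Q[:,2],99).round(1),cv2.minAreaRect(Q[:,:2].astype(np.float32)))
E
```

```text
time_s: 33.98
tcp_pos: [617.5, -269.0, 152.1]
t 34.03 [ 617.61 -269.03  152.14] tooly yaw -111.25 tilt [-0.0028  0.0008] w 48.3 0.0 F [-0.3  0.3 -0.4] T [-0.05  -0.024 -0.015] q [-0.17  0.51  0.07 -0.   -1.14  1.37]
wrist 2419 36.2 ((617.5037841796875, -267.9341125488281), (50.03759002685547, 60.55157470703125), 69.52471160888672)
wrist 513 79.7 ((618.1792602539062, -268.3561706542969), (9.45464038848877, 33.40534210205078), 69.88810729980469)
side 279 38.7 ((618.6109008789062, -268.6003112792969), (53.45391845703125, 60.18117904663086), 70.05368041992188)
side 113 81.4 ((618.811767578125, -271.0126953125), (10.769461631774902, 31.634639739990234), 68.52291870117188)
scene 247 39.6 ((618.1387329101562, -270.0317687988281), (52.049468994140625, 60.25666427612305), 68.5587387084961)
scene 103 81.4 ((619.8775634765625, -269.1065368652344), (10.205282211303711, 30.999271392822266), 71.70286560058594)
```

The key stands upright in its rest: bow top at about 80 mm, centred within about 1 mm of the rest by the wrist camera, and the gripper is clear. Handing in.

```bash
python3 -c "from bench import arm;print(arm.sign_off())"
```

```text
the job is handed in; nothing more can be done
None
```

I pushed the key fully home, turned it to its stop (felt at about 68°) and back home, drew it out without resistance, stood it back in its rest and handed the job in at about 34 s; the sign-off gave no verdict.

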